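# Change over the battery packs on the charging cradles and log it with the scanner

### The arm

A 6-joint arm with a two-finger parallel gripper is mounted at the origin on a cart in front of the work surface, level with it; the furniture and walls round the work are solid. World frame = base frame: x ahead of the robot, y to its left, z up, the work surface at z = 0. Lengths are in m, angles in rad, forces in N, time in s.
With the tool pointing down it reaches from about 0.275 to 0.75 m from the base axis. Payload 10.2 kg.
Tool frame: the origin (TCP) lies between the finger pads; the fingertips stand 11 mm ahead of it and the grasp point (between the pads) lies 8 mm behind it; z points along the fingers, y is the line along which they close (so a half turn about z gives the same grasp; the last joint's range is limited). The gripper opens to 85 mm and grips with 20 to 120 N. Pads are 22 mm wide; open, the fingers measure 114 mm over their backs; the gripper's body (76 mm by 85 mm) begins 54 mm behind the grasp point. The pads swing forward as they close: fully open they stand 13 mm farther back than shut.
Start: joints at [-1.396, 0.313, 1.498, -0, 1.331, -0.223], TCP at [0.203, -0.484, 0.242] pointing down, gripper open.
Joint ranges: [-2.94, 2.94], [-0.97, 2.17], [0.19, 2.56], [-1.23, 4.37], [0.02, 3.11], [-2.88, 2.88]. Speed limits (rad/s): [2.39, 2.39, 3.01, 3.14, 3.14, 3.14].

### API

Orientations are given as a unit quaternion [x, y, z, w].
In Python, from station import robot gives the robot as it stands.
- The arm moves only by the tool step_arm, never from a script. Its arguments are lists of equal length, an entry for each row: "offset": the shift along the tool's x, y, z normalised to -1 to 1, where 1 is 0.04 m, a list of three; "rotation": the turn, a rotation vector about the tool's x, y, z normalised to -1 to 1, where 1 is 0.12 rad, a list of three; "hand": the opening, from -1 (shut) to 1 (fully open). A call has exactly 8 rows; each row shifts and turns the commanded pose from where the row before left it, along the tool's axes as they then stand; what a row does not reach is not made up. A row lasts 1/10 s, in which the tool goes at most 50 mm and 8.59 degrees, less where a joint would pass 70% of its speed; a pose out of reach is approached as far as the arm can. A call with a number of a shift or a turn outside -1 to 1 is refused whole. A call with a gripper value outside its range is refused whole. The fingers move at their own pace and stop on an object; the grip force is fixed at half the most. Time passes only in rows, so rows that do not move let the fingers close, or fill a call up. It gives the time, the measured TCP pose, the force, the opening and the grip force at its end, in the units of the state.
- robot.sense(): the state, without advancing time (a new reading comes with each control period).
- robot.snapshot(name): name is "scene" or "top" or "wrist"; returns (picture, depth): 400x640x3 uint8, red, green, blue; 400x640 float32, m along the optical axis (not along the pixel's ray), 0 where there is no reading.
- robot.get_calibration(name): a dict with "fx", "fy", "cx", "cy" (pixels), "dist_coeffs" ([k1, k2, p1, p2, k3] as OpenCV has them; the pictures are not rectified), "R" (3x3) and "t" (3): a world point X has camera coordinates R X + t. Camera axes: x right, y down, z forward; pixel columns grow to the right and rows downward; lengths in m; the calibration is good to about 2 mm. A picture is of the moment at which its call begins: read the wrist's pose just before it. get_calibration takes no time and is no camera call; for the wrist camera it gives the pose at the moment of the call.
- robot.hand_in(): hands the job in; it is judged then, once.
The state is a dict: "clock": time; "q": joint angles; "joint_velocities": joint speeds; "joint_torque": joint torques, N m; "ee_pos": TCP position; "tool_rot": TCP orientation; "force": force on the tool from outside, world axes, zero at the start; "torque": the same for the moment, N m; "finger_gap": opening from 0.0 (shut) to 1.0 (fully open); "finger_force": force on a finger pad.
Only numpy, scipy, OpenCV 4.12 (cv2) and the standard library are available. Lean on these libraries where they do the work, as an engineer would, in place of code of your own. Each camera call takes 0.05 s, during which the arm holds its last target. There are 200 camera calls.

### The job

Three charging cradles stand on the left of the worktop, and one of them holds a charged battery pack: press its catch, slide the pack out and stand it upright in the black rubber tray. Slide every spare pack that stands on the worktop into a cradle until it is fully home and the catch has clicked up behind it. Then pick up the hand scanner, hold it steady on the striped label for two seconds, square to it and about a hand's width (10 cm) away, and lay it back flat in the rubber tray; leave the jug, cup and glass alone.

Things in the scene. Friction and masses are not known exactly. Their poses are not given: they have to be found in the camera images.
- pack_full: Charged battery pack, at the start latched in one of the cradles: black foot plate 70 (x) x 60 (y) x 8 mm, grey body 66 x 40 x 50 mm (x, y, z) centred on it, 58 mm high in all, 0.3 kg. Take it across the 40 mm body, fingertips 22 mm or more above its underside. Both ends alike. Origin: centre of the underside.
- pack_1: Spare battery pack (two or three are present), standing on the worktop: black foot plate 70 (x) x 60 (y) x 8 mm, grey body 66 x 40 x 50 mm (x, y, z) centred on it, 58 mm high in all, 0.3 kg. Take it across the 40 mm body, fingertips 22 mm or more above its underside. Both ends alike. Origin: centre of the underside.
- pack_2: Spare battery pack (two or three are present), standing on the worktop: black foot plate 70 (x) x 60 (y) x 8 mm, grey body 66 x 40 x 50 mm (x, y, z) centred on it, 58 mm high in all, 0.3 kg. Take it across the 40 mm body, fingertips 22 mm or more above its underside. Both ends alike. Origin: centre of the underside.
- pack_3: Spare battery pack (two or three are present), standing on the worktop: black foot plate 70 (x) x 60 (y) x 8 mm, grey body 66 x 40 x 50 mm (x, y, z) centred on it, 58 mm high in all, 0.3 kg. Take it across the 40 mm body, fingertips 22 mm or more above its underside. Both ends alike. Origin: centre of the underside.
- cradle_a: White charging cradle, fixed, one of three, 143 (x from -88 to +55) x 93 x 34 mm. A pack slides in level along +x, away from the robot, long side along x. Floor 6 mm above the worktop. From x = -65 to +40 the foot runs between walls 64 mm apart, under lips (underside 16.5, top 20.5 mm up, 48 mm gap between); flared cheeks from x = -88. Origin: on the worktop, under a pack that is home.
- cradle_a_home (a point): Where a homed pack's origin lies: (0, 0, 6 mm) in the cradle, axes as the cradle's. Enter with the pack's centre at x = -120 mm, underside 1 mm above the floor, and push to the stop at x = +2 mm; catch and a spring plunger (last 14 mm, 3.5 to 5 N) resist: push with up to 20 N. Let go, it comes back against the catch, to x = -1.5 mm.
- catch_a (a joint): Spring catch of cradle_a, m pressed down: 0 up, 0.010 fully down (2.5 to 5 N, 2 N more under a latched pack). Grey tongue 34 mm wide in the mouth, moving vertically: ramp x = -87 to -61 mm, then a flat plate to x = -36.5, top 13 mm above the worktop, its end face behind a homed pack. An entering pack presses it down; it springs up once the pack is home.
- catch_a_plate (a point): Where to press the catch straight down: (-57, 0, 13 mm) in the cradle when up; moves with it. A latched pack begins 20 mm farther in. Pressed 8 mm or more it frees the pack and the plunger moves the pack about 10 mm out, against the finger; the catch then rises under the pack, not behind it, and the pack can be gripped and drawn out along -x (130 mm to be clear).
- cradle_b: White charging cradle, fixed, one of three, 143 (x from -88 to +55) x 93 x 34 mm. A pack slides in level along +x, away from the robot, long side along x. Floor 6 mm above the worktop. From x = -65 to +40 the foot runs between walls 64 mm apart, under lips (underside 16.5, top 20.5 mm up, 48 mm gap between); flared cheeks from x = -88. Origin: on the worktop, under a pack that is home.
- cradle_b_home (a point): Where a homed pack's origin lies: (0, 0, 6 mm) in the cradle, axes as the cradle's. Enter with the pack's centre at x = -120 mm, underside 1 mm above the floor, and push to the stop at x = +2 mm; catch and a spring plunger (last 14 mm, 3.5 to 5 N) resist: push with up to 20 N. Let go, it comes back against the catch, to x = -1.5 mm.
- catch_b (a joint): Spring catch of cradle_b, m pressed down: 0 up, 0.010 fully down (2.5 to 5 N, 2 N more under a latched pack). Grey tongue 34 mm wide in the mouth, moving vertically: ramp x = -87 to -61 mm, then a flat plate to x = -36.5, top 13 mm above the worktop, its end face behind a homed pack. An entering pack presses it down; it springs up once the pack is home.
- catch_b_plate (a point): Where to press the catch straight down: (-57, 0, 13 mm) in the cradle when up; moves with it. A latched pack begins 20 mm farther in. Pressed 8 mm or more it frees the pack and the plunger moves the pack about 10 mm out, against the finger; the catch then rises under the pack, not behind it, and the pack can be gripped and drawn out along -x (130 mm to be clear).
- cradle_c: White charging cradle, fixed, one of three, 143 (x from -88 to +55) x 93 x 34 mm. A pack slides in level along +x, away from the robot, long side along x. Floor 6 mm above the worktop. From x = -65 to +40 the foot runs between walls 64 mm apart, under lips (underside 16.5, top 20.5 mm up, 48 mm gap between); flared cheeks from x = -88. Origin: on the worktop, under a pack that is home.
- cradle_c_home (a point): Where a homed pack's origin lies: (0, 0, 6 mm) in the cradle, axes as the cradle's. Enter with the pack's centre at x = -120 mm, underside 1 mm above the floor, and push to the stop at x = +2 mm; catch and a spring plunger (last 14 mm, 3.5 to 5 N) resist: push with up to 20 N. Let go, it comes back against the catch, to x = -1.5 mm.
- catch_c (a joint): Spring catch of cradle_c, m pressed down: 0 up, 0.010 fully down (2.5 to 5 N, 2 N more under a latched pack). Grey tongue 34 mm wide in the mouth, moving vertically: ramp x = -87 to -61 mm, then a flat plate to x = -36.5, top 13 mm above the worktop, its end face behind a homed pack. An entering pack presses it down; it springs up once the pack is home.
- catch_c_plate (a point): Where to press the catch straight down: (-57, 0, 13 mm) in the cradle when up; moves with it. A latched pack begins 20 mm farther in. Pressed 8 mm or more it frees the pack and the plunger moves the pack about 10 mm out, against the finger; the catch then rises under the pack, not behind it, and the pack can be gripped and drawn out along -x (130 mm to be clear).
- tray: Black rubber bar tray, fixed, 130 (x) x 300 (y) x 12 mm; floor 4 mm thick, rim 6 mm wide and 12 mm high, inside 118 x 288 mm. Origin: centre of the underside. At the start the scanner lies in its +y half; there is free room for the pack in its -y half (for instance round y = -100 mm).
- scanner: Grey hand scanner, 150 long (x): handle 104 x 36 x 36 mm (x = -75 to +29), to be taken across its 36 mm width at its balance point x = +10, and head 50 x 56 x 42 mm (x = +25 to +75) with a black window at its +x end; 0.22 kg. Lies in the tray along the tray's y, head towards the tray's +y. Origin: centre of the underside; it looks along its +x, z up.
- scanner_window (a point): Centre of the scanner's black window: (75, 0, 22 mm) in the scanner; axes as the scanner's, it looks along +x.
- label_stand: Upright white plate 90 wide x 92 mm high on a wooden foot, fixed at the right behind the spare packs; the striped label is on the face that looks along its -x, towards the robot. Origin: under the label's face, on the worktop, z up.
- label (a point): Centre of the striped label (64 x 44 mm), 58 mm above the worktop on the front face; axes as the stand's: +x points into the plate, so a scanner that looks square at it has its x along this x.
- milk_jug: White china jug, 130 mm high, behind the cradles: bystander. Origin under its centre.
- espresso_cup: White espresso cup, 56 mm high, behind the cradles: bystander. Origin under its centre.
- tumbler: Glass tumbler, 60 mm wide, 90 mm high, at the far right: bystander. Origin under its centre.
There are look-alikes about, which are no part of the job. Leave any turquoise look-alike of the label_stand alone.

How it is judged:
By the outcome, as a careful person would: the job done as asked, in the order asked, and still so for the second after the job is handed in, with the robot touching nothing.
Of pack_1, pack_2, pack_3 only 2 to 3 are there at a start; the rules pass over those that are not, and their reading is None.
At some moment in a run one of pack_1, pack_2, pack_3, scanner may be knocked a few centimetres aside while the robot is not near it.
Once in a run the grip may slacken for a moment while it holds something.
It also fails if it takes over 210 s, if anything falls off the work surface, if the arm or the gripper's body presses on something with over 40 N, if the wrist force passes 120 N, or if a joint passes its speed limit or range.

## Working session

There is one attempt and no reset: what is moved stays moved. The work goes in short steps, Python scripts to look and compute and a tool call to move; the robot and the scene stay as the last step left them, time stands still between calls to the robot, and variables do not carry over. Pictures are saved under pics/ and viewed, at most 14 in all, crops included, and the job is handed in when it is done.

Besides the shell and the picture viewer there is one more tool, called after "Emit:" as a command line: name --argument value ..., lists and objects as JSON in quotes. step_arm: Moves the arm, as the interface text tells. Its arguments: {"type":"object","properties":{"offset":{"type":"array"},"rotation":{"type":"array"},"hand":{"type":"array"}},"required":["offset","rotation","hand"]}

```bash
ls; mkdir -p pics; python3 - <<'E'
from station import robot
import cv2, numpy as np
s=robot.sense();print(s)
for n in ("scene","top"):
    p,d=robot.snapshot(n);cv2.imwrite(f"pics/{n}0.png",p[:,:,::-1]);np.save(f"pics/{n}0d.npy",d)
    print(n,robot.get_calibration(n),d.min(),d.max())
E
```

```text
pics
{'clock': 0.0, 'q': array([-1.39637463e+00,  3.13479899e-01,  1.49848615e+00, -1.39575890e-05,
        1.33099922e+00, -2.23395102e-01]), 'joint_velocities': array([-0.0007144 , -0.00126102,  0.0006832 ,  0.00011488, -0.00039934,
        0.00058988]), 'joint_torque': array([-2.18907328e-03, -4.12259746e+01, -2.59742814e+01, -3.09206825e-04,
        4.09488319e-03,  7.34964004e-06]), 'ee_pos': array([ 0.20333011, -0.48374416,  0.2417013 ]), 'tool_rot': array([ 9.80282302e-01,  1.97600955e-01,  1.00277919e-05, -6.86267615e-04]), 'force': array([-0.02253764, -0.66348166,  0.62895154]), 'torque': array([-0.01485614,  0.03651236,  0.01963943]), 'finger_force': 0.0, 'finger_gap': 1.0002649750667496}
scene {'fx': 418.9117050661389, 'fy': 418.9117050661389, 'cx': 318.18377822356535, 'cy': 197.4790437003349, 'dist_coeffs': array([0.02629491, 0.        , 0.        , 0.        , 0.        ]), 'R': array([[ 0.85062988, -0.52555111, -0.01499446],
       [-0.2947947 , -0.45313679, -0.84128659],
       [ 0.43534456,  0.7200438 , -0.54038138]]), 't': array([-0.5539628 ,  0.17847598,  1.40256118])} 0.0 3.3254967
top {'fx': 437.5838154691048, 'fy': 437.5838154691048, 'cx': 318.6754768007273, 'cy': 200.52625480040882, 'dist_coeffs': array([-0.02040022,  0.        ,  0.        ,  0.        ,  0.        ]), 'R': array([[ 0.00904162, -0.99982986,  0.01607784],
       [-0.98929389, -0.01128606, -0.14549989],
       [ 0.14565659, -0.01459015, -0.98922762]]), 't': array([-0.13715808,  0.56459089,  1.50558269])} 0.0 3.1143398
```

View pics/top0.png

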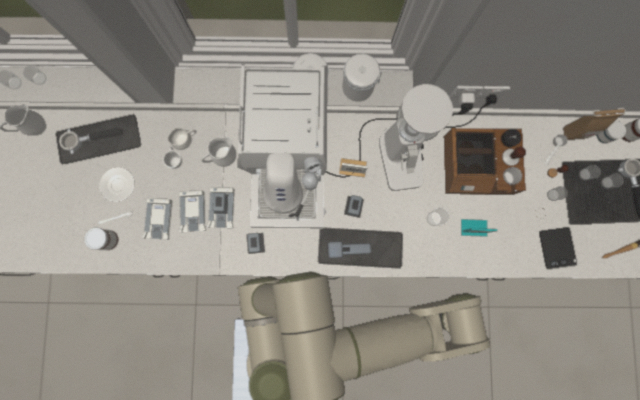

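View pics/scene0.png

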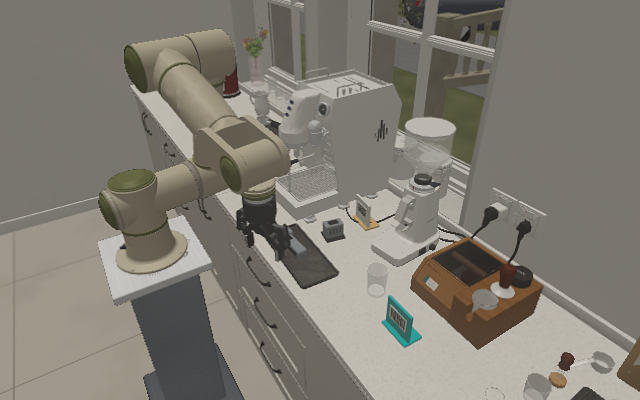

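```bash
cat > h.py <<'E'
import numpy as np, cv2
from scipy.spatial.transform import Rotation as Ro
from station import robot
def ray(cal,uv):
    K=np.array([[cal['fx'],0,cal['cx']],[0,cal['fy'],cal['cy']],[0,0,1]])
    n=cv2.undistortPoints(np.array(uv,float).reshape(-1,1,2),K,np.array(cal['dist_coeffs'])).reshape(-1,2)
    R=np.array(cal['R']);o=-R.T@np.array(cal['t'])
    return o,np.c_[n,np.ones(len(n))]@R
def plane(cal,uv,z):
    o,d=ray(cal,uv); return o+d*((z-o[2])/d[:,2])[:,None]
def proj(cal,X):
    K=np.array([[cal['fx'],0,cal['cx']],[0,cal['fy'],cal['cy']],[0,0,1]])
    return cv2.projectPoints(np.array(X,float).reshape(-1,1,3),cv2.Rodrigues(np.array(cal['R']))[0],np.array(cal['t']),K,np.array(cal['dist_coeffs']))[0].reshape(-1,2)
def tcp():
    s=robot.sense();R=Ro.from_quat(s['tool_rot']).as_matrix()
    return s['ee_pos'],R,np.arctan2(R[1,0],R[0,0]),s
def go(p,yaw=None):
    """print offsets (tool units of 40 mm, tool axes after the turn) and turn (units of .12) to reach p,yaw tool-down"""
    x,R,y,s=tcp()
    if yaw is not None:
        Rt=Ro.from_euler('z',yaw).as_matrix()@np.diag([1,-1,-1.])
        rv=Ro.from_matrix(R.T@Rt).as_rotvec()/.12
    else: Rt=R; rv=np.zeros(3)
    print('at',x.round(4),'yaw',round(y,4),'t',round(s['clock'],2),'turn',rv.round(2),'shift',((Rt.T@(np.array(p)-x))/.04).round(2))
def wrist(name):
    cal=robot.get_calibration('wrist');p,d=robot.snapshot('wrist')
    cv2.imwrite(f'pics/{name}.png',p[:,:,::-1]);np.savez(f'pics/{name}.npz',d=d,p=p,**{k:np.array(v) for k,v in cal.items()})
    return cal,p,d
def load(name):
    z=np.load(f'pics/{name}.npz');return {k:z[k] for k in('fx','fy','cx','cy','dist_coeffs','R','t')},z['p'],z['d']
E
python3 - <<'E'
from h import *
c=robot.get_calibration('top')
for n,uv,z in [('cr',(158,218),.02),('cr',(192,212),.02),('packfull',(220,203),.06),('sp1',(354,204),.058),('sp2',(254,241),.058),('tray',(360,248),.01),('label',(353,166),.06),('jug',(222,152),.1),('machine',(322,222),.03)]:
    print(n,plane(c,[uv],z).round(3))
print(robot.get_calibration('wrist'))
go([.42,-.28,.35],0)
E
```

```text
cr [[0.5   0.439 0.02 ]]
cr [[0.523 0.32  0.02 ]]
packfull [[0.551 0.213 0.06 ]]
sp1 [[ 0.553 -0.255  0.058]]
sp2 [[0.42  0.091 0.058]]
tray [[ 0.401 -0.281  0.01 ]]
label [[ 0.688 -0.252  0.06 ]]
jug [[0.723 0.205 0.1  ]]
machine [[ 0.491 -0.144  0.03 ]]
{'fx': 296.58913008034705, 'fy': 296.58913008034705, 'cx': 323.61944404692815, 'cy': 194.3611179350753, 'dist_coeffs': array([-0.0565449,  0.       ,  0.       ,  0.       ,  0.       ]), 'R': array([[ 3.86690099e-01, -9.22209693e-01,  2.23379587e-04],
       [-8.90686051e-01, -3.73409166e-01,  2.59314392e-01],
       [-2.39058834e-01, -1.00473269e-01, -9.65792936e-01]]), 't': array([-0.52385586, -0.03301899,  0.37733589])}
at [ 0.2033 -0.4838  0.2418] yaw 0.3978 t 0.1 turn [-0.01 -0.    3.32] shift [ 5.42 -5.09 -2.7 ]
```

Emit:
step_arm --offset '[[0, 0, -0.8], [0, 0, -0.8], [0, 0, -0.8], [0, 0, -0.3], [0.6, -0.8, 0], [0.8, -0.8, 0], [0.8, -0.8, 0], [0.8, -0.8, 0]]' --rotation '[[0, 0, 0.8], [0, 0, 0.8], [0, 0, 0.8], [0, 0, 0.92], [0, 0, 0], [0, 0, 0], [0, 0, 0], [0, 0, 0]]' --hand '[1, 1, 1, 1, 1, 1, 1, 1]'

```text
clock: 0.9
ee_pos: [0.3243, -0.3546, 0.3501]
tool_rot: [1.0, -0.001, -0.0, -0.0]
force: [0.8, -1.1, -0.1]
finger_gap: 0.999
finger_force: 0.0
```

Emit:
step_arm --offset '[[0.8, -0.8, 0], [0.8, -0.6, 0], [0.8, -0.5, 0], [0, 0, 0], [0, 0, 0], [0, 0, 0], [0, 0, 0], [0, 0, 0]]' --rotation '[[0, 0, 0], [0, 0, 0], [0, 0, 0], [0, 0, 0], [0, 0, 0], [0, 0, 0], [0, 0, 0], [0, 0, 0]]' --hand '[1, 1, 1, 1, 1, 1, 1, 1]'

```text
clock: 1.7
ee_pos: [0.4189, -0.2807, 0.3504]
tool_rot: [1.0, -0.001, 0.0, 0.0]
force: [0.4, 0.4, 0.2]
finger_gap: 1.0
finger_force: 0.0
```

```bash
python3 - <<'E'
from h import *
go([.42,-.28,.35],0)
wrist('w1'); go([.42,.25,.35],0)
E
```

```text
at [ 0.4189 -0.2807  0.3504] yaw -0.002 t 1.7 turn [ 0.   -0.   -0.02] shift [ 0.03 -0.02  0.01]
at [ 0.419  -0.2807  0.3504] yaw -0.0018 t 1.75 turn [ 0.   -0.   -0.02] shift [ 2.000e-02 -1.327e+01  1.000e-02]
```

View pics/w1.png

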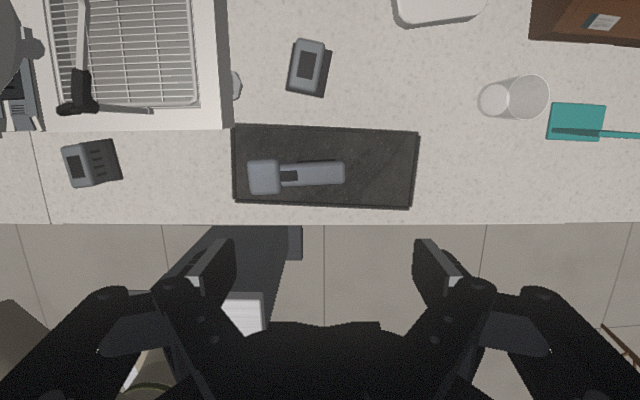

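Emit:
step_arm --offset '[[-1, -0.9, 0], [-1, -0.9, 0], [0, -0.9, 0], [0, -0.9, 0], [0, -0.9, 0], [0, -0.9, 0], [0, -0.9, 0], [0, -0.9, 0]]' --rotation '[[0, 0, 0], [0, 0, 0], [0, 0, 0], [0, 0, 0], [0, 0, 0], [0, 0, 0], [0, 0, 0], [0, 0, 0]]' --hand '[1, 1, 1, 1, 1, 1, 1, 1]'

```text
clock: 2.55
ee_pos: [0.3449, 0.0039, 0.3505]
tool_rot: [1.0, -0.001, 0.0, 0.0]
force: [0.9, 0.3, 0.8]
finger_gap: 0.999
finger_force: 0.0
```

Emit:
step_arm --offset '[[0, -0.9, 0], [0, -0.9, 0], [0, -0.9, 0], [0, -0.9, 0], [0, -0.9, 0], [0.5, -0.9, 0], [0.5, -0.9, 0], [0.5, 0, 0]]' --rotation '[[0, 0, 0], [0, 0, 0], [0, 0, 0], [0, 0, 0], [0, 0, 0], [0, 0, 0], [0, 0, 0], [0, 0, 0]]' --hand '[1, 1, 1, 1, 1, 1, 1, 1]'

```text
clock: 3.35
ee_pos: [0.4057, 0.2576, 0.3499]
tool_rot: [1.0, 0.002, -0.0, -0.0]
force: [0.7, -0.3, -0.1]
finger_gap: 1.004
finger_force: 0.0
```

Emit:
step_arm --offset '[[0.5, 0, 0], [0, 0, 0], [0, 0, 0], [0, 0, 0], [0, 0, 0], [0, 0, 0], [0, 0, 0], [0, 0, 0]]' --rotation '[[0, 0, 0], [0, 0, 0], [0, 0, 0], [0, 0, 0], [0, 0, 0], [0, 0, 0], [0, 0, 0], [0, 0, 0]]' --hand '[1, 1, 1, 1, 1, 1, 1, 1]'

```text
clock: 4.15
ee_pos: [0.4254, 0.2548, 0.3504]
tool_rot: [1.0, -0.0, 0.0, -0.0]
force: [0.6, -0.3, 0.1]
finger_gap: 1.0
finger_force: 0.0
```

```bash
python3 - <<'E'
from h import *
wrist('w2'); go([.42,.3,.35],0)
E
```

```text
at [0.4254 0.2547 0.3503] yaw -0.0006 t 4.2 turn [-0. -0. -0.] shift [-0.14 -1.13  0.01]
```

View pics/w2.png

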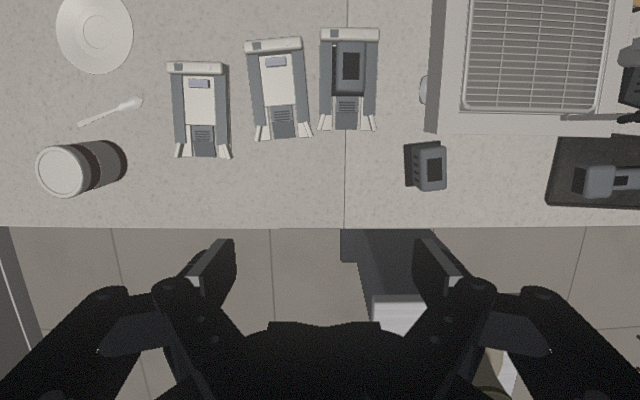

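```bash
python3 - <<'E'
import cv2
p=cv2.imread('pics/w2.png')
cv2.imwrite('pics/w2c.png',cv2.resize(p[20:200,160:460],None,fx=2.66667,fy=2.66667,interpolation=cv2.INTER_CUBIC))
E
```

```text
(no output)
```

View pics/w2c.png

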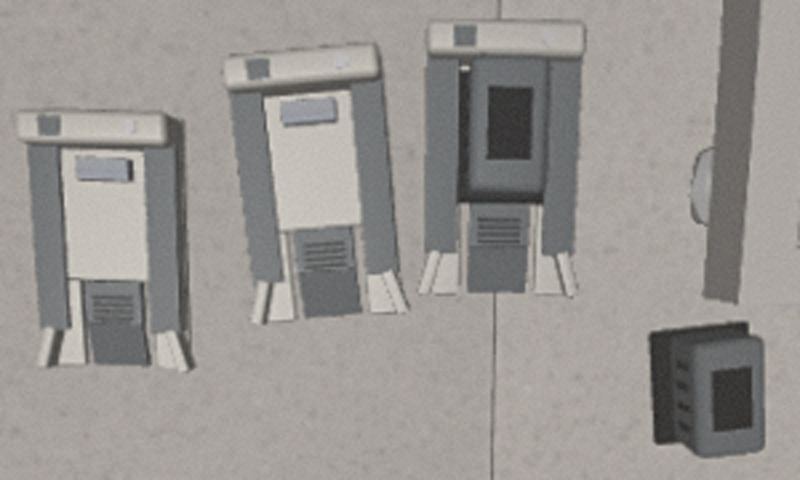

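```bash
cat >> h.py <<'E'
def world(cal,d):
    v,u=np.mgrid[0:d.shape[0],0:d.shape[1]]
    o,r=ray(cal,np.c_[u.ravel(),v.ravel()]); return (o+r*d.reshape(-1,1)).reshape(*d.shape,3)
def rect(cal,mask,z,mina=60):
    """biggest-first contour rectangles of mask, cast on plane z: centre, sizes, angle of long side"""
    out=[]
    n,lab,st,_=cv2.connectedComponentsWithStats(mask.astype(np.uint8),connectivity=4)
    for i in range(1,n):
        if st[i,4]<mina: continue
        v,u=np.nonzero(lab==i); P=plane(cal,np.c_[u,v],z)[:,:2]
        (c,(w,h),a)=cv2.minAreaRect((P*1000).astype(np.float32)); 
        if w<h: w,h,a=h,w,a+90
        a=(np.deg2rad(a)+np.pi/2)%np.pi-np.pi/2
        out.append((np.array(c)/1000,P.mean(0),w,h,a,st[i,4]))
    return out
E
python3 - <<'E'
from h import *
for f in('w2','w1'):
    cal,p,d=load(f);W=world(cal,d);z=W[...,2];ok=(d>0)&(W[...,0]>.3)&(W[...,0]<.66)
    g=p.astype(int);lum=g.mean(2)
    print(f,'table z',np.median(z[ok&(lum>120)]), np.percentile(z[ok&(lum>120)],[10,90]))
    print('lips z17-24')
    for r in rect(cal,ok&(z>.0165)&(z<.025)&(lum<125),.0205,150): print([np.round(x,4) for x in r])
    print('tops z>.05')
    for r in rect(cal,ok&(z>.052)&(z<.064),.058,150): print([np.round(x,4) for x in r])
E
```

```text
w2 table z 1.7954949413756527e-05 [-0.00149046  0.08376133]
lips z17-24
[array([0.5438, 0.2497]), array([0.5454, 0.2523]), np.float64(103.6105), np.float64(22.9912), np.float64(-0.0193), np.int32(880)]
[array([0.5421, 0.187 ]), array([0.5429, 0.1865]), np.float64(102.6768), np.float64(18.084), np.float64(-0.0049), np.int32(820)]
[array([0.5327, 0.2903]), array([0.5343, 0.29  ]), np.float64(104.0629), np.float64(28.0314), np.float64(0.1873), np.int32(810)]
[array([0.5284, 0.3385]), array([0.5406, 0.3541]), np.float64(103.1815), np.float64(52.6283), np.float64(0.0588), np.int32(624)]
[array([0.5058, 0.4119]), array([0.5216, 0.4086]), np.float64(118.2865), np.float64(22.7617), np.float64(-0.0429), np.int32(415)]
[array([ 0.5428, -0.2362]), array([ 0.5433, -0.2369]), np.float64(61.2831), np.float64(22.3752), np.float64(0.2225), np.int32(169)]
[array([0.5012, 0.4761]), array([0.505 , 0.4763]), np.float64(102.0812), np.float64(18.3562), np.float64(-0.0422), np.int32(735)]
tops z>.05
[array([0.5529, 0.1057]), array([0.5561, 0.1055]), np.float64(169.8296), np.float64(5.6725), np.float64(-0.0
[... 4748 characters left out ...]
64(26.5404), np.float64(0.0829), np.int32(245)]
[array([ 0.5071, -0.5267]), array([ 0.5076, -0.5234]), np.float64(53.0963), np.float64(22.5045), np.float64(0.1071), np.int32(158)]
[array([ 0.5206, -0.0793]), array([ 0.5194, -0.0766]), np.float64(43.3797), np.float64(14.6005), np.float64(1.5471), np.int32(202)]
[array([ 0.5131, -0.032 ]), array([ 0.5142, -0.0332]), np.float64(43.7664), np.float64(13.486), np.float64(1.5433), np.int32(203)]
[array([0.5133, 0.0168]), array([0.5129, 0.0151]), np.float64(45.0637), np.float64(13.2581), np.float64(-1.5498), np.int32(184)]
[array([0.4161, 0.0895]), array([0.4166, 0.0899]), np.float64(65.0276), np.float64(42.6436), np.float64(0.1007), np.int32(1052)]
```

```bash
cat >> h.py <<'E'
def cradle(cal,p,u0,u1,rows,cam_right):
    """inner lip edges from white floor between grey lips; u0(v),u1(v) seed columns"""
    g=cv2.GaussianBlur(p.astype(np.float32).mean(2),(3,3),0);L=[];Rr=[]
    for v in rows:
        for (f,sgn,acc) in ((u0,1,L),(u1,-1,Rr)):
            c=f(v);us=np.arange(int(c)-5,int(c)+7);pr=g[v,us];gr=sgn*(pr[1:]-pr[:-1]);k=gr.argmax()
            if gr[k]<12: continue
            w=np.clip(gr[max(0,k-1):k+2],0,None);acc.append((us[max(0,k-1):k+2]@w/w.sum()+.5,v))
    zl,zr=(.0165,.0205) if cam_right else (.0205,.0165)
    out=[]
    for acc,z in((L,zl),(Rr,zr)):
        P=plane(cal,acc,z)[:,:2];k=np.polyfit(P[:,0],P[:,1],1);r=P[:,1]-np.polyval(k,P[:,0]);P=P[abs(r)<2.5*r.std()+1e-4];k=np.polyfit(P[:,0],P[:,1],1);out.append((k,len(P),(P[:,1]-np.polyval(k,P[:,0])).std()))
    return out
E
python3 - <<'E'
from h import *
cal,p,d=load('w2')
def ln(a,b): # crop coords
    a=np.array(a)/2.66667+[160,20];b=np.array(b)/2.66667+[160,20]
    return lambda v:a[0]+(b[0]-a[0])*(v-a[1])/(b[1]-a[1])
S={'a':((62,148),(68,329),(145,152),(149,330),.502),'b':((262,92),(284,280),(350,92),(370,275),.53)}
for n,(a,b,c,e,x0) in S.items():
    r=cradle(cal,p,ln(a,b),ln(c,e),range(int(a[1]/2.667+20)+3,int(b[1]/2.667+20)-20),True)
    for k,m,s in r: print(n,k[0].round(4),m,(s*1000).round(2),'y at',x0,np.polyval(k,x0).round(4))
# lip front ends x=-65 and block front edge x=+40
f=lambda u,v:(u/2.66667+160,v/2.66667+20)
for n,pts in {'a_front':[(54,329),(168,330)],'b_front':[(268,281),(380,275)],'c_front':[(442,252),(560,254)]}.items():
    print(n,plane(cal,[f(*q) for q in pts],.0205)[:,:2].round(4))
for n,pts in {'a_catchend':[(85,281),(145,281)],'b':[(291,229),(351,226)],'c_mouth':[(469,292),(526,292)]}.items():
    print(n,plane(cal,[f(*q) for q in pts],.013)[:,:2].round(4))
E
```

```text
a -0.0408 45 0.15 y at 0.502 0.4682
a -0.0384 45 0.26 y at 0.502 0.4199
b 0.0765 47 0.22 y at 0.53 0.3467
b 0.0651 47 0.28 y at 0.53 0.2992
a_front [[0.4496 0.479 ]
 [0.4484 0.4113]]
b_front [[0.4758 0.3513]
 [0.4788 0.2872]]
c_front [[0.4915 0.252 ]
 [0.4905 0.1851]]
a_catchend [[0.4767 0.4608]
 [0.4762 0.4251]]
b [[0.5046 0.3382]
 [0.5061 0.3038]]
c_mouth [[0.4689 0.2362]
 [0.4689 0.2031]]
```

Emit:
step_arm --offset '[[0.3, 0.3, 0.8], [0.3, 0.3, 0.8], [0.3, 0.3, 0.8], [0.3, 0, 0.8], [0, 0, 0], [0, 0, 0], [0, 0, 0], [0, 0, 0]]' --rotation '[[0, 0, 0], [0, 0, 0], [0, 0, 0], [0, 0, 0], [0, 0, 0], [0, 0, 0], [0, 0, 0], [0, 0, 0]]' --hand '[-1, -1, -1, -1, -1, -1, -1, -1]'

```text
clock: 5.0
ee_pos: [0.4736, 0.2191, 0.224]
tool_rot: [1.0, 0.0, 0.001, -0.0]
force: [0.2, -0.5, -0.1]
finger_gap: 0.003
finger_force: 0.0
```

```bash
python3 - <<'E'
from h import *
c,p,d=wrist('w3'); go([.4985,.2185,.05],-.01)
print('cam',(-c['R'].T@c['t']).round(3))
cv2.imwrite('pics/w3c.png',cv2.resize(p[:300,150:550,::-1],None,fx=2,fy=2,interpolation=cv2.INTER_CUBIC))
E
```

```text
at [0.4736 0.2191 0.2237] yaw -0.0001 t 5.05 turn [-0.   -0.02  0.08] shift [0.62 0.01 4.34]
cam [0.538 0.22  0.355]
```

View pics/w3c.png

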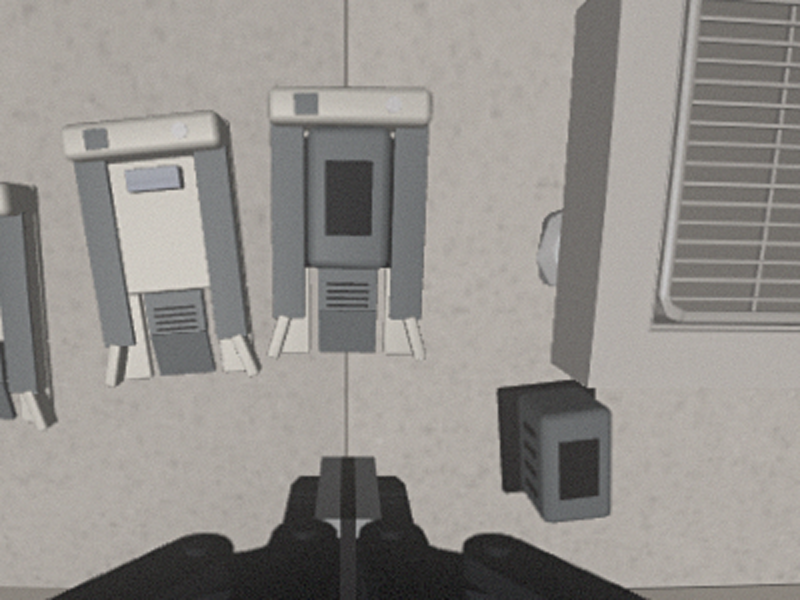

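```bash
python3 - <<'E'
from h import *
cal,p,d=load('w3');W=world(cal,d);z=W[...,2];lum=p.mean(2);ok=(d>0)&(W[...,0]>.35)
pr=lambda L:[print([np.round(x,4) for x in r]) for r in L]
box=ok&(W[...,1]>.03)&(W[...,1]<.27)
print('tops');pr(rect(cal,box&(z>.052)&(z<.068)&(W[...,1]<.1),.058,300));pr(rect(cal,box&(z>.056)&(z<.07)&(W[...,1]>.17),.064,300))
print('lips');pr(rect(cal,box&(z>.0175)&(z<.024)&(lum<125),.0205,300))
f=lambda u,v:(u/2+150,v/2)
print(plane(cal,[f(318,350),f(376,352)],.0035)[:,:2].round(4),plane(cal,[f(317,268),f(376,268)],.013)[:,:2].round(4),'tip',plane(cal,[f(348,459)],.2127).round(4))
def ln(a,b):
    a=np.array(f(*a));b=np.array(f(*b)); return lambda v:a[0]+(b[0]-a[0])*(v-a[1])/(b[1]-a[1])
for k,m,s in cradle(cal,p,ln((107,165),(131,340)),ln((194,165),(217,335)),range(86,142),True): print('b',k[0].round(4),m,(s*1e3).round(2),np.polyval(k,.542).round(4))
print('bfront',plane(cal,[f(118,345),f(230,335)],.0205)[:,:2].round(4),plane(cal,[f(144,291),f(202,288)],.013)[:,:2].round(4))
E
```

```text
tops
[array([0.4171, 0.0897]), array([0.4165, 0.0887]), np.float64(65.613), np.float64(25.0072), np.float64(0.088), np.int32(1150)]
[array([0.5541, 0.2196]), array([0.5548, 0.2198]), np.float64(65.109), np.float64(39.345), np.float64(-0.0159), np.int32(2971)]
lips
[array([0.5432, 0.2509]), array([0.5483, 0.251 ]), np.float64(102.2211), np.float64(20.0951), np.float64(-0.028), np.int32(1056)]
[array([0.5421, 0.1879]), array([0.5442, 0.1869]), np.float64(102.601), np.float64(22.2158), np.float64(0.027), np.int32(1566)]
[[0.4692 0.2375]
 [0.468  0.2025]] [[0.5185 0.237 ]
 [0.5185 0.2035]] tip [[0.4818 0.2198 0.2127]]
b 0.0737 56 0.09 0.3482
b 0.0786 56 0.2 0.2999
bfront [[0.4758 0.3524]
 [0.4814 0.287 ]] [[0.506  0.3371]
 [0.5075 0.3033]]
```

Emit:
step_arm --offset '[[0.62, 0, 0.8], [0, 0, 0.8], [0, 0, 0.8], [0, 0, 0.8], [0, 0, 0.8], [0, 0, 0.35], [0, 0, 0], [0, 0, 0]]' --rotation '[[0, 0, 0], [0, 0, 0], [0, 0, 0], [0, 0, 0], [0, 0, 0], [0, 0, 0], [0, 0, 0], [0, 0, 0]]' --hand '[-1, -1, -1, -1, -1, -1, -1, -1]'

```text
clock: 5.85
ee_pos: [0.4991, 0.219, 0.0498]
tool_rot: [1.0, -0.0, 0.001, -0.0]
force: [-0.0, -0.6, 0.6]
finger_gap: 0.002
finger_force: 0.0
```

Emit:
step_arm --offset '[[0, 0, 0.2], [0, 0, 0.2], [0, 0, 0.2], [0, 0, 0.2], [0, 0, 0.1], [0, 0, 0], [0, 0, 0], [0, 0, 0]]' --rotation '[[0, 0, 0], [0, 0, 0], [0, 0, 0], [0, 0, 0], [0, 0, 0], [0, 0, 0], [0, 0, 0], [0, 0, 0]]' --hand '[-1, -1, -1, -1, -1, -1, -1, -1]'

```text
clock: 6.65
ee_pos: [0.4983, 0.2188, 0.0136]
tool_rot: [1.0, -0.0, 0.0, 0.0]
force: [-7.6, -1.3, 20.5]
finger_gap: 0.002
finger_force: 8.1
```

```bash
python3 - <<'E'
from h import *
go([.4985,.2195,.014],0); print(robot.sense()['force'])
E
```

```text
at [0.4983 0.2188 0.0136] yaw -0.0002 t 6.65 turn [ 0. -0. -0.] shift [ 0.   -0.02 -0.01]
[-7.59017438 -1.29938808 20.467718  ]
```

Emit:
step_arm --offset '[[0, 0, -0.3], [0, 0, -0.6], [0, 0, -0.8], [0, 0, -0.8], [0, 0, -0.8], [0, 0, -0.8], [0, 0, -0.4], [0, 0, 0]]' --rotation '[[0, 0, 0], [0, 0, 0], [0, 0, 0], [0, 0, 0], [0, 0, 0], [0, 0, 0], [0, 0, 0], [0, 0, 0]]' --hand '[-1, -1, -1, -1, 1, 1, 1, 1]'

```text
clock: 7.45
ee_pos: [0.4991, 0.2189, 0.1943]
tool_rot: [1.0, -0.0, 0.002, -0.0]
force: [0.1, 0.2, -0.0]
finger_gap: 0.678
finger_force: 0.0
```

```bash
python3 - <<'E'
from h import *
cal,p,d=wrist('w4');W=world(cal,d);z=W[...,2];lum=p.mean(2);ok=(d>0)&(W[...,0]>.35)
for r in rect(cal,ok&(z>.056)&(z<.07)&(W[...,1]>.17)&(W[...,1]<.28),.064,300):print([np.round(x,4) for x in r])
go([.544,.2195,.043],0)
E
```

```text
[array([0.5417, 0.2199]), array([0.5427, 0.2201]), np.float64(65.1925), np.float64(39.2494), np.float64(-0.0192), np.int32(3356)]
at [0.4985 0.2187 0.1924] yaw -0.0006 t 7.5 turn [-0.   -0.01 -0.01] shift [ 1.14 -0.02  3.74]
```

Emit:
step_arm --offset '[[0.54, -0.03, 0], [0.54, 0, 0], [0, 0, 0.8], [0, 0, 0.8], [0, 0, 0.8], [0, 0, 0.8], [0, 0, 0.54], [0, 0, 0]]' --rotation '[[0, 0, 0.12], [0, 0, 0], [0, 0, 0], [0, 0, 0], [0, 0, 0], [0, 0, 0], [0, 0, 0], [0, 0, 0]]' --hand '[1, 1, 1, 1, 1, 1, 1, 1]'

```text
clock: 8.3
ee_pos: [0.5389, 0.219, 0.0383]
tool_rot: [1.0, -0.008, -0.004, 0.001]
force: [-0.4, -0.2, 0.4]
finger_gap: 0.998
finger_force: 0.0
```

Emit:
step_arm --offset '[[0, 0, 0], [0, 0, 0], [0, 0, 0], [0, 0, 0], [0, 0, 0], [0, 0, 0], [0, 0, 0], [0, 0, 0]]' --rotation '[[0, 0, 0], [0, 0, 0], [0, 0, 0], [0, 0, 0], [0, 0, 0], [0, 0, 0], [0, 0, 0], [0, 0, 0]]' --hand '[-1, -1, -1, -1, -1, -1, -1, -1]'

```text
clock: 9.1
ee_pos: [0.542, 0.2197, 0.0439]
tool_rot: [1.0, -0.007, 0.001, -0.0]
force: [-1.7, -0.3, 6.3]
finger_gap: 0.457
finger_force: 60.6
```

```bash
python3 - <<'E'
from h import *
go([.412,.222,.043])
E
```

```text
at [0.542  0.2197 0.0439] yaw -0.015 t 9.1 turn [0. 0. 0.] shift [-3.25 -0.01  0.02]
```

Emit:
step_arm --offset '[[-0.3, 0, 0], [-0.5, 0, 0], [-0.5, 0, 0], [-0.5, 0, 0], [-0.5, 0, 0], [-0.5, 0, 0], [-0.6, 0, 0], [0, 0, 0]]' --rotation '[[0, 0, 0], [0, 0, 0], [0, 0, 0], [0, 0, 0], [0, 0, 0], [0, 0, 0], [0, 0, 0], [0, 0, 0]]' --hand '[-1, -1, -1, -1, -1, -1, -1, -1]'

```text
clock: 9.9
ee_pos: [0.4025, 0.2215, 0.0423]
tool_rot: [1.0, -0.007, -0.002, 0.0]
force: [0.2, -0.0, -3.7]
finger_gap: 0.458
finger_force: 60.8
```

Emit:
step_arm --offset '[[0, 0, -0.5], [0, 0, -0.8], [0, 0, -0.8], [0, 0, -0.8], [0, 0, -0.8], [0, 0, -0.3], [0, 0, 0], [0, 0, 0]]' --rotation '[[0, 0, 0], [0, 0, 0], [0, 0, 0], [0, 0, 0], [0, 0, 0], [0, 0, 0], [0, 0, 0], [0, 0, 0]]' --hand '[-1, -1, -1, -1, -1, -1, -1, -1]'

```text
clock: 10.7
ee_pos: [0.4053, 0.2215, 0.2019]
tool_rot: [1.0, -0.008, -0.001, 0.0]
force: [1.2, -0.2, -3.9]
finger_gap: 0.462
finger_force: 61.8
```

```bash
python3 - <<'E'
from h import *
# tray pose from w1
cal,p,d=load('w1');lum=p.mean(2);m=np.zeros(lum.shape,np.uint8);m[115:218,225:425]=lum[115:218,225:425]<85
m=cv2.morphologyEx(m,cv2.MORPH_CLOSE,np.ones((9,9)))
for r in rect(cal,m,.012,2000):print('tray',[np.round(x,4) for x in r])
W=world(cal,d);z=W[...,2];ok=(d>0)&(abs(W[...,0]-.4)<.06)&(W[...,1]<-.1)&(W[...,1]>-.45)
for lo,hi,zz in((.036,.043,.040),(.043,.05,.046)):
  for r in rect(cal,ok&(z>lo)&(z<hi),zz,100):print('scanner',[np.round(x,4) for x in r])
go([.36,-.38,.2],0)
E
```

```text
tray [array([ 0.4026, -0.2804]), array([ 0.4069, -0.2886]), np.float64(297.0836), np.float64(128.4999), np.float64(1.5204), np.int32(12466)]
scanner [array([ 0.3941, -0.2368]), array([ 0.3988, -0.2563]), np.float64(149.3536), np.float64(52.125), np.float64(1.508), np.int32(1520)]
scanner [array([ 0.3941, -0.1893]), array([ 0.394 , -0.1893]), np.float64(51.8847), np.float64(46.1421), np.float64(0.0571), np.int32(967)]
at [0.4053 0.2215 0.2019] yaw -0.0151 t 10.7 turn [ 0.    0.01 -0.13] shift [-1.13 15.04  0.05]
```

Emit:
step_arm --offset '[[-0.6, 0.9, 0], [-0.6, 0.9, 0], [0, 0.9, 0], [0, 0.9, 0], [0, 0.9, 0], [0, 0.9, 0], [0, 0.9, 0], [0, 0.9, 0]]' --rotation '[[0, 0, 0], [0, 0, 0], [0, 0, 0], [0, 0, 0], [0, 0, 0], [0, 0, 0], [0, 0, 0], [0, 0, 0]]' --hand '[-1, -1, -1, -1, -1, -1, -1, -1]'

```text
clock: 11.5
ee_pos: [0.3524, -0.0669, 0.2017]
tool_rot: [1.0, -0.008, -0.001, -0.001]
force: [2.0, -0.4, -3.0]
finger_gap: 0.461
finger_force: 62.4
```

Emit:
step_arm --offset '[[0, 0.9, 0], [0, 0.9, 0], [0, 0.9, 0], [0, 0.9, 0], [0, 0.9, 0], [0.4, 0.9, 0], [0.4, 0.9, 0], [0.4, 0.9, 0]]' --rotation '[[0, 0, 0], [0, 0, 0], [0, 0, 0], [0, 0, 0.1], [0, 0, 0.1], [0, 0, 0.1], [0, 0, 0], [0, 0, 0]]' --hand '[-1, -1, -1, -1, -1, -1, -1, -1]'

```text
clock: 12.3
ee_pos: [0.3929, -0.357, 0.201]
tool_rot: [1.0, -0.026, -0.001, -0.001]
force: [0.7, -0.1, -2.8]
finger_gap: 0.46
finger_force: 62.4
```

```bash
python3 - <<'E'
from h import *
go([.398,-.38,.043],-.05)
E
```

```text
at [ 0.3929 -0.357   0.201 ] yaw -0.0516 t 12.3 turn [-0.02  0.01 -0.01] shift [0.16 0.57 3.95]
```

Emit:
step_arm --offset '[[0, 0, 0], [0, 0, 0.8], [0, 0, 0.8], [0, 0, 0.8], [0, 0, 0], [0, 0, 0], [0, 0, 0], [0, 0, 0]]' --rotation '[[0, 0, 0], [0, 0, 0], [0, 0, 0], [0, 0, 0], [0, 0, 0], [0, 0, 0], [0, 0, 0], [0, 0, 0]]' --hand '[-1, -1, -1, -1, -1, -1, -1, -1]'

```text
clock: 13.1
ee_pos: [0.3933, -0.3562, 0.1081]
tool_rot: [1.0, -0.025, 0.001, 0.001]
force: [-0.2, -1.0, -3.2]
finger_gap: 0.458
finger_force: 62.8
```

```bash
python3 - <<'E'
from h import *
go([.398,-.38,.043],-.05)
E
```

```text
at [ 0.3933 -0.3562  0.1081] yaw -0.0509 t 13.1 turn [ 0.02 -0.01 -0.01] shift [0.15 0.59 1.63]
```

Emit:
step_arm --offset '[[0.15, 0.6, 0], [0, 0, 0.4], [0, 0, 0.4], [0, 0, 0.3], [0, 0, 0.2], [0, 0, 0.2], [0, 0, 0.1], [0, 0, 0]]' --rotation '[[0, 0, 0], [0, 0, 0], [0, 0, 0], [0, 0, 0], [0, 0, 0], [0, 0, 0], [0, 0, 0], [0, 0, 0]]' --hand '[-1, -1, -1, -1, -1, -1, -1, -1]'

```text
clock: 13.9
ee_pos: [0.3977, -0.38, 0.0426]
tool_rot: [1.0, -0.025, -0.0, -0.0]
force: [1.1, -0.3, -4.3]
finger_gap: 0.459
finger_force: 63.2
```

```bash
python3 - <<'E'
from h import *
go([.398,-.38,.043],-.05)
E
```

```text
at [ 0.3977 -0.38    0.0426] yaw -0.051 t 13.9 turn [-0.    0.   -0.01] shift [ 0.01 -0.   -0.01]
```

Emit:
step_arm --offset '[[0, 0, 0.03], [0, 0, 0.03], [0, 0, 0], [0, 0, 0], [0, 0, 0], [0, 0, 0], [0, 0, 0], [0, 0, 0]]' --rotation '[[0, 0, 0], [0, 0, 0], [0, 0, 0], [0, 0, 0], [0, 0, 0], [0, 0, 0], [0, 0, 0], [0, 0, 0]]' --hand '[-1, -1, -1, 0.1, 0.3, 0.6, 0.8, 0.8]'

```text
clock: 14.7
ee_pos: [0.3977, -0.38, 0.0403]
tool_rot: [1.0, -0.025, 0.0, 0.0]
force: [0.8, 1.0, -0.4]
finger_gap: 0.9
finger_force: 0.0
```

Emit:
step_arm --offset '[[0, 0, -0.4], [0, 0, -0.8], [0, 0, -0.8], [0, 0, -0.8], [0, 0, -0.8], [0, -0.8, -0.4], [0, -0.8, 0], [0, -0.8, 0]]' --rotation '[[0, 0, 0], [0, 0, 0], [0, 0, 0], [0, 0, 0], [0, 0, 0], [0, 0, 0], [0, 0, 0], [0, 0, 0]]' --hand '[0.8, 1, 1, 1, 1, 1, 1, 1]'

```text
clock: 15.5
ee_pos: [0.4025, -0.2832, 0.2007]
tool_rot: [1.0, -0.026, 0.0, 0.0]
force: [-0.1, 0.4, -0.8]
finger_gap: 0.996
finger_force: 0.0
```

Emit:
step_arm --offset '[[0.8, 0, 0], [0.8, 0, 0], [0, 0, 0], [0, 0, 0], [0, 0, 0], [0, 0, 0], [0, 0, 0], [0, 0, 0]]' --rotation '[[0, 0, 0.5], [0, 0, 0.8], [0, 0, 0], [0, 0, 0], [0, 0, 0], [0, 0, 0], [0, 0, 0], [0, 0, 0]]' --hand '[1, 1, 1, 1, 1, 1, 1, 1]'

```text
clock: 16.3
ee_pos: [0.4661, -0.2894, 0.2004]
tool_rot: [0.995, -0.103, 0.0, 0.0]
force: [-0.1, 0.4, 0.1]
finger_gap: 1.003
finger_force: 0.0
```

```bash
python3 - <<'E'
from h import *
cal,p,d=wrist('w5');W=world(cal,d);z=W[...,2];ok=(d>0)&(W[...,0]>.32)&(W[...,0]<.62)&(W[...,1]<-.16)&(W[...,1]>-.5)
for r in rect(cal,ok&(z>.052)&(z<.066),.058,300):print([np.round(x,4) for x in r])
go([.549,-.257,.1],-.205)
E
```

```text
[array([ 0.5496, -0.2576]), array([ 0.5503, -0.2579]), np.float64(64.526), np.float64(38.9304), np.float64(-0.1992), np.int32(3221)]
[array([ 0.3984, -0.3791]), array([ 0.4073, -0.3797]), np.float64(64.6758), np.float64(41.0017), np.float64(-0.0504), np.int32(1729)]
at [ 0.4661 -0.2894  0.2004] yaw -0.2072 t 16.35 turn [ 0.   -0.   -0.02] shift [ 1.86 -1.22  2.51]
```

View pics/w5.png

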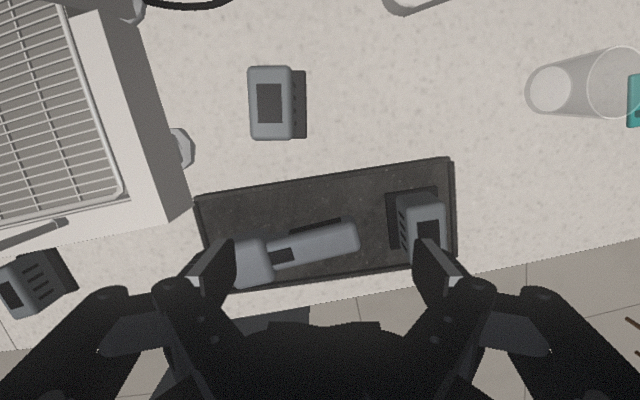

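Emit:
step_arm --offset '[[0.63, -0.41, 0], [0.63, -0.41, 0], [0.63, -0.41, 0], [0, 0, 0.8], [0, 0, 0.8], [0, 0, 0.8], [0, 0, 0], [0, 0, 0]]' --rotation '[[0, 0, 0], [0, 0, 0], [0, 0, 0], [0, 0, 0], [0, 0, 0], [0, 0, 0], [0, 0, 0], [0, 0, 0]]' --hand '[1, 1, 1, 1, 1, 1, 1, 1]'

```text
clock: 17.15
ee_pos: [0.5506, -0.257, 0.1052]
tool_rot: [0.995, -0.103, 0.0, 0.0]
force: [-0.0, -0.4, 0.5]
finger_gap: 1.003
finger_force: 0.0
```

```bash
python3 - <<'E'
from h import *
go([.5496,-.2576,.0375],-.2)
E
```

```text
at [ 0.5506 -0.257   0.1052] yaw -0.2071 t 17.15 turn [ 0.   -0.   -0.06] shift [-0.02  0.02  1.69]
```

Emit:
step_arm --offset '[[0, 0, 0.5], [0, 0, 0.5], [0, 0, 0.4], [0, 0, 0.29], [0, 0, 0], [0, 0, 0], [0, 0, 0], [0, 0, 0]]' --rotation '[[0, 0, -0.06], [0, 0, 0], [0, 0, 0], [0, 0, 0], [0, 0, 0], [0, 0, 0], [0, 0, 0], [0, 0, 0]]' --hand '[1, 1, 1, 1, 1, -1, -1, -1]'

```text
clock: 17.95
ee_pos: [0.5508, -0.257, 0.0376]
tool_rot: [0.995, -0.1, 0.001, 0.0]
force: [0.1, 0.3, -0.2]
finger_gap: 0.514
finger_force: 0.0
```

Emit:
step_arm --offset '[[0, 0, 0], [0, 0, 0], [0, 0, 0], [0, 0, 0], [0, 0, -0.5], [0, 0, -0.8], [0, 0, -0.8], [0, 0, -0.8]]' --rotation '[[0, 0, 0], [0, 0, 0], [0, 0, 0], [0, 0, 0], [0, 0, 0], [0, 0, 0], [0, 0, 0], [0, 0, 0]]' --hand '[-1, -1, -1, -1, -1, -1, -1, -1]'

```text
clock: 18.75
ee_pos: [0.55, -0.2565, 0.1535]
tool_rot: [0.995, -0.1, -0.001, -0.0]
force: [0.1, -0.2, -2.7]
finger_gap: 0.458
finger_force: 61.0
```

Emit:
step_arm --offset '[[0, 0, -0.8], [0, 0, -0.8], [-0.8, 0, 0], [-0.8, 0, 0], [-0.8, 0, 0], [-0.8, 0, 0], [-0.8, 0, 0], [0, 0, 0]]' --rotation '[[0, 0, 0], [0, 0, 0], [0, 0, 0], [0, 0, 0], [0, 0, 0], [0, 0, 0], [0, 0, 0], [0, 0, 0]]' --hand '[-1, -1, -1, -1, -1, -1, -1, -1]'

```text
clock: 19.55
ee_pos: [0.391, -0.2239, 0.2165]
tool_rot: [0.995, -0.1, -0.001, -0.001]
force: [0.8, 0.3, -2.7]
finger_gap: 0.461
finger_force: 61.2
```

```bash
python3 - <<'E'
from h import *
go([.35,.324,.2],.075)
E
```

```text
at [ 0.391  -0.2239  0.2165] yaw -0.2009 t 19.55 turn [-0.01  0.02 -2.3 ] shift [  0.   -13.74   0.41]
```

Emit:
step_arm --offset '[[0, 0, 0], [0, 0, 0], [0, 0, 0], [0, -0.9, 0], [0, -0.9, 0], [0, -0.9, 0], [0, -0.9, 0], [0, -0.9, 0]]' --rotation '[[0, 0, -0.77], [0, 0, -0.77], [0, 0, -0.76], [0, 0, 0], [0, 0, 0], [0, 0, 0], [0, 0, 0], [0, 0, 0]]' --hand '[-1, -1, -1, -1, -1, -1, -1, -1]'

```text
clock: 20.35
ee_pos: [0.3798, -0.0441, 0.2167]
tool_rot: [0.999, 0.038, 0.0, -0.0]
force: [0.6, 0.9, -2.1]
finger_gap: 0.461
finger_force: 61.6
```

Emit:
step_arm --offset '[[0, -0.9, 0], [0, -0.9, 0], [0, -0.9, 0], [0, -0.9, 0], [0, -0.9, 0], [0, -0.9, 0], [0, -0.9, 0], [0, -0.9, 0]]' --rotation '[[0, 0, 0], [0, 0, 0], [0, 0, 0], [0, 0, 0], [0, 0, 0], [0, 0, 0], [0, 0, 0], [0, 0, 0]]' --hand '[-1, -1, -1, -1, -1, -1, -1, -1]'

```text
clock: 21.15
ee_pos: [0.3577, 0.2435, 0.2166]
tool_rot: [0.999, 0.038, 0.0, -0.0]
force: [1.4, -0.5, -2.5]
finger_gap: 0.46
finger_force: 61.6
```

Emit:
step_arm --offset '[[0, -0.9, 0], [0, -0.5, 0], [0, 0, 0], [0, 0, 0], [0, 0, 0], [0, 0, 0], [0, 0, 0], [0, 0, 0]]' --rotation '[[0, 0, 0], [0, 0, 0], [0, 0, 0], [0, 0, 0], [0, 0, 0], [0, 0, 0], [0, 0, 0], [0, 0, 0]]' --hand '[-1, -1, -1, -1, -1, -1, -1, -1]'

```text
clock: 21.95
ee_pos: [0.3539, 0.2972, 0.2168]
tool_rot: [0.999, 0.038, 0.0, -0.0]
force: [0.3, -0.4, -2.8]
finger_gap: 0.455
finger_force: 61.8
```

```bash
python3 - <<'E'
from h import *
cal,p,d=wrist('w6')
cv2.imwrite('pics/w6c.png',cv2.resize(p[:300,150:550,::-1],None,fx=2,fy=2,interpolation=cv2.INTER_CUBIC))
go([.4084,.3139,.06],.075)
E
```

```text
at [0.3538 0.2973 0.2167] yaw 0.0757 t 22.0 turn [-0.   -0.    0.01] shift [ 1.39 -0.31  3.92]
```

View pics/w6c.png

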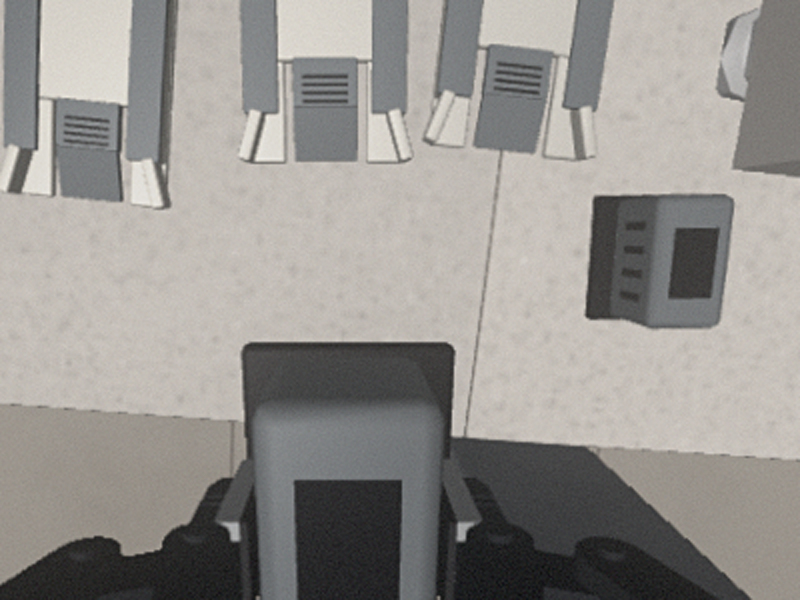

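```bash
python3 - <<'E'
from h import *
cal,p,d=load('w6');x,R,y,s=tcp()
f=lambda u,v:(u/2+150,v/2)
def loc(P,o=np.array([.543,.324]),a=.075):
    D=P[:,:2]-o;c,s_=np.cos(a),np.sin(a);return (D@np.array([[c,-s_],[s_,c]])*1000).round(1)
print('catch end (-36.5,+-17)',loc(plane(cal,[f(292,59),f(357,60)],.013)))
print('lip front inner (-65,+-24)',loc(plane(cal,[f(276,110),f(373,109)],.0205)))
print('mouth (-87,+-17)',loc(plane(cal,[f(293,160),f(357,161)],.004)))
print('foot front corners',plane(cal,[f(243,346),f(454,346)],x[2]-.0375+.008).round(4), 'TCP+35',(x+R[:,0]*.035).round(4))
W=world(cal,d);z=W[...,2];ok=(d>0)&(W[...,0]>.35)&(W[...,1]<.25)&(W[...,1]>.03)
for r in rect(cal,ok&(z>.052)&(z<.066)&(W[...,1]<.15),.058,300):print([np.round(x,4) for x in r])
E
```

```text
catch end (-36.5,+-17) [[-38.7  16.7]
 [-39.2 -16.9]]
lip front inner (-65,+-24) [[-64.9  24.7]
 [-64.6 -25.1]]
mouth (-87,+-17) [[-87.7  17.9]
 [-88.3 -17.2]]
foot front corners [[0.3858 0.3294 0.1872]
 [0.3902 0.2713 0.1872]] TCP+35 [0.3887 0.2999 0.2168]
[array([0.5029, 0.0676]), array([0.4978, 0.0981]), np.float64(85.6227), np.float64(74.4385), np.float64(1.5682), np.int32(938)]
[array([0.4177, 0.1349]), array([0.4174, 0.1334]), np.float64(64.9821), np.float64(38.6824), np.float64(0.0736), np.int32(2271)]
```

Emit:
step_arm --offset '[[0.7, -0.31, 0], [0.69, 0, 0], [0, 0, 0.7], [0, 0, 0.7], [0, 0, 0.7], [0, 0, 0.7], [0, 0, 0.7], [0, 0, 0.4]]' --rotation '[[0, 0, 0], [0, 0, 0], [0, 0, 0], [0, 0, 0], [0, 0, 0], [0, 0, 0], [0, 0, 0], [0, 0, 0]]' --hand '[-1, -1, -1, -1, -1, -1, -1, -1]'

```text
clock: 22.8
ee_pos: [0.4075, 0.3136, 0.0587]
tool_rot: [0.999, 0.038, -0.001, 0.0]
force: [-0.2, -0.1, -3.5]
finger_gap: 0.454
finger_force: 61.8
```

Emit:
step_arm --offset '[[0, 0, 0.2], [0, 0, 0.18], [0, 0, 0], [0, 0, 0], [0, 0, 0], [0, 0, 0], [0, 0, 0], [0, 0, 0]]' --rotation '[[0, 0, 0], [0, 0, 0], [0, 0, 0], [0, 0, 0], [0, 0, 0], [0, 0, 0], [0, 0, 0], [0, 0, 0]]' --hand '[-1, -1, -1, -1, -1, -1, -1, -1]'

```text
clock: 23.6
ee_pos: [0.4083, 0.3142, 0.0457]
tool_rot: [0.999, 0.038, 0.0, -0.0]
force: [0.1, -1.3, -2.8]
finger_gap: 0.46
finger_force: 61.8
```

```bash
python3 - <<'E'
from h import *
go([.4084,.3139,.0445],.075);go([.543,.324,.0445],.075)
E
```

```text
at [0.4083 0.3142 0.0457] yaw 0.0762 t 23.6 turn [-0.   -0.    0.01] shift [0.   0.01 0.03]
at [0.4083 0.3142 0.0457] yaw 0.0762 t 23.6 turn [-0.   -0.    0.01] shift [3.38 0.01 0.03]
```

Emit:
step_arm --offset '[[0.3, 0, 0.03], [0.3, 0, 0], [0.3, 0, 0], [0.3, 0, 0], [0.3, 0, 0], [0.3, 0, 0], [0.3, 0, 0], [0.3, 0, 0]]' --rotation '[[0, 0, 0], [0, 0, 0], [0, 0, 0], [0, 0, 0], [0, 0, 0], [0, 0, 0], [0, 0, 0], [0, 0, 0]]' --hand '[-1, -1, -1, -1, -1, -1, -1, -1]'

```text
clock: 24.4
ee_pos: [0.5044, 0.3216, 0.0447]
tool_rot: [0.999, 0.038, -0.0, -0.0]
force: [-0.4, -0.1, 2.1]
finger_gap: 0.454
finger_force: 62.2
```

```bash
python3 - <<'E'
from h import *
go([.543,.324,.0445],.075)
E
```

```text
at [0.5044 0.3216 0.0447] yaw 0.0762 t 24.4 turn [-0.    0.    0.01] shift [0.97 0.01 0.  ]
```

Emit:
step_arm --offset '[[0.25, 0, 0], [0.25, 0, 0], [0.2, 0, 0], [0.1, 0, 0], [0.1, 0, 0], [0.05, 0, 0], [0.05, 0, 0], [0, 0, 0]]' --rotation '[[0, 0, 0], [0, 0, 0], [0, 0, 0], [0, 0, 0], [0, 0, 0], [0, 0, 0], [0, 0, 0], [0, 0, 0]]' --hand '[-1, -1, -1, -1, -1, -1, -1, -1]'

```text
clock: 25.2
ee_pos: [0.543, 0.3245, 0.0439]
tool_rot: [0.999, 0.038, -0.001, 0.0]
force: [-5.3, -0.4, 0.7]
finger_gap: 0.459
finger_force: 62.3
```

```bash
python3 - <<'E'
from h import *
go([.543,.324,.0445],.075)
E
```

```text
at [0.543  0.3245 0.0439] yaw 0.0764 t 25.2 turn [0.   0.02 0.01] shift [-0.    0.01 -0.02]
```

Emit:
step_arm --offset '[[0.03, 0, 0], [0.03, 0, 0], [0.03, 0, 0], [0, 0, 0], [0, 0, 0], [0, 0, 0], [0, 0, 0], [0, 0, 0]]' --rotation '[[0, 0, 0], [0, 0, 0], [0, 0, 0], [0, 0, 0], [0, 0, 0], [0, 0, 0], [0, 0, 0], [0, 0, 0]]' --hand '[-1, -1, -1, -1, -1, -1, -1, -1]'

```text
clock: 26.0
ee_pos: [0.5452, 0.3246, 0.044]
tool_rot: [0.999, 0.038, -0.003, 0.001]
force: [-13.5, -2.9, 5.4]
finger_gap: 0.459
finger_force: 63.0
```

Emit:
step_arm --offset '[[0.02, 0, 0], [0, 0, 0], [0, 0, 0], [0, 0, 0], [0, 0, 0], [0, 0, -0.4], [0, 0, -0.8], [0, 0, -0.8]]' --rotation '[[0, 0, 0], [0, 0, 0], [0, 0, 0], [0, 0, 0], [0, 0, 0], [0, 0, 0], [0, 0, 0], [0, 0, 0]]' --hand '[-1, -1, 0.2, 0.7, 0.7, 0.7, 1, 1]'

```text
clock: 26.8
ee_pos: [0.5483, 0.3248, 0.1263]
tool_rot: [0.999, 0.038, 0.0, -0.0]
force: [0.5, -0.2, 0.8]
finger_gap: 0.996
finger_force: 0.0
```

Emit:
step_arm --offset '[[-0.8, 0, -0.8], [-0.8, 0, -0.8], [-0.8, 0.6, 0], [-0.8, 0.6, 0], [-0.6, 0.6, 0], [0, 0, 0], [0, 0, 0], [0, 0, 0]]' --rotation '[[0, 0, 0], [0, 0, 0], [0, 0, 0], [0, 0, 0], [0, 0, 0], [0, 0, 0], [0, 0, 0], [0, 0, 0]]' --hand '[1, 1, 1, 1, 1, 1, 1, 1]'

```text
clock: 27.6
ee_pos: [0.403, 0.2419, 0.189]
tool_rot: [0.999, 0.038, 0.001, -0.0]
force: [0.8, -0.7, 0.2]
finger_gap: 1.004
finger_force: 0.0
```

```bash
python3 - <<'E'
from h import *
cal,p,d=wrist('w7')
cv2.imwrite('pics/w7c.png',cv2.resize(p[:300,150:550,::-1],None,fx=2,fy=2,interpolation=cv2.INTER_CUBIC))
W=world(cal,d);z=W[...,2];ok=(d>0)&(W[...,0]>.35)
for a,b,zz in((.03,.2,.058),(.27,.38,.064)):
  for r in rect(cal,ok&(z>zz-.006)&(z<zz+.008)&(W[...,1]<b)&(W[...,1]>a),zz,600):print([np.round(x,4) for x in r])
go([.4177,.1349,.0375],.0736)
E
```

```text
[array([0.5202, 0.105 ]), array([0.5222, 0.105 ]), np.float64(106.0164), np.float64(8.792), np.float64(0.0023), np.int32(1112)]
[array([0.4186, 0.1359]), array([0.4195, 0.1358]), np.float64(65.4984), np.float64(40.075), np.float64(0.0923), np.int32(2915)]
[array([0.529 , 0.3227]), array([0.5298, 0.3227]), np.float64(44.8667), np.float64(40.1934), np.float64(0.0587), np.int32(2918)]
at [0.4029 0.2419 0.1887] yaw 0.0765 t 27.65 turn [-0.   -0.01  0.02] shift [0.17 2.7  3.78]
```

View pics/w7c.png

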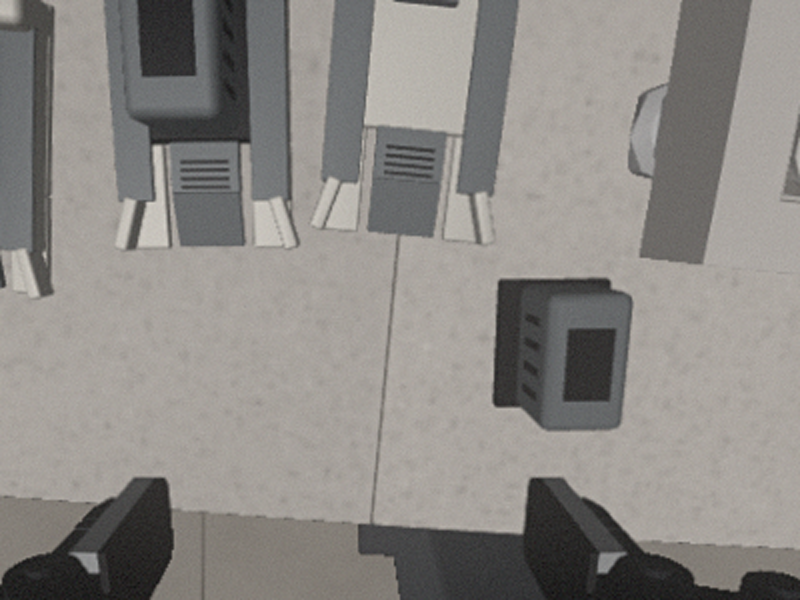

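Emit:
step_arm --offset '[[0.1, 0.9, 0], [0.09, 0.9, 0], [0, 0.88, 0], [0, 0, 0.7], [0, 0, 0.7], [0, 0, 0.7], [0, 0, 0.7], [0, 0, 0]]' --rotation '[[0, 0, -0.1], [0, 0, 0], [0, 0, 0], [0, 0, 0], [0, 0, 0], [0, 0, 0], [0, 0, 0], [0, 0, 0]]' --hand '[1, 1, 1, 1, 1, 1, 1, 1]'

```text
clock: 28.45
ee_pos: [0.4175, 0.1354, 0.0738]
tool_rot: [0.999, 0.044, -0.003, -0.0]
force: [-0.3, 0.2, 0.3]
finger_gap: 1.0
finger_force: 0.0
```

```bash
python3 - <<'E'
from h import *
go([.4186,.1359,.0375],.085)
E
```

```text
at [0.4175 0.1354 0.0738] yaw 0.0884 t 28.45 turn [-0.    0.05  0.03] shift [ 0.03 -0.01  0.91]
```

Emit:
step_arm --offset '[[0, 0, 0.5], [0, 0, 0.3], [0, 0, 0.17], [0, 0, 0], [0, 0, 0], [0, 0, 0], [0, 0, 0], [0, 0, 0]]' --rotation '[[0, 0, 0], [0, 0, 0], [0, 0, 0], [0, 0, 0], [0, 0, 0], [0, 0, 0], [0, 0, 0], [0, 0, 0]]' --hand '[1, 1, 1, 1, 1, -1, -1, -1]'

```text
clock: 29.25
ee_pos: [0.4189, 0.1352, 0.0379]
tool_rot: [0.999, 0.044, 0.0, 0.0]
force: [-0.6, -1.7, 1.7]
finger_gap: 0.516
finger_force: 0.9
```

Emit:
step_arm --offset '[[0, 0, 0], [0, 0, 0], [0, 0, 0], [0, 0, 0], [-0.3, 0, -0.5], [-0.3, 0, -0.7], [0, 0, -0.7], [0, 0, 0]]' --rotation '[[0, 0, 0], [0, 0, 0], [0, 0, 0], [0, 0, 0], [0, 0, 0], [0, 0, 0], [0, 0, 0], [0, 0, 0]]' --hand '[-1, -1, -1, -1, -1, -1, -1, -1]'

```text
clock: 30.05
ee_pos: [0.3961, 0.1333, 0.116]
tool_rot: [0.999, 0.044, 0.003, -0.0]
force: [-0.8, 0.8, -3.8]
finger_gap: 0.464
finger_force: 62.0
```

Emit:
step_arm --offset '[[0, -0.7, 0], [0, -0.7, 0], [0, -0.7, 0], [0, 0, 0], [0, 0, 0], [0, 0, 0], [0, 0, 0], [0, 0, 0]]' --rotation '[[0, 0, 0.83], [0, 0, 0], [0, 0, 0], [0, 0, 0], [0, 0, 0], [0, 0, 0], [0, 0, 0], [0, 0, 0]]' --hand '[-1, -1, -1, -1, -1, -1, -1, -1]'

```text
clock: 30.85
ee_pos: [0.3931, 0.2165, 0.1134]
tool_rot: [1.0, -0.006, -0.0, 0.0]
force: [-0.3, 0.0, -3.5]
finger_gap: 0.459
finger_force: 62.2
```

```bash
python3 - <<'E'
from h import *
cal,p,d=wrist('w8')
cv2.imwrite('pics/w8c.png',cv2.resize(p[:300,150:550,::-1],None,fx=2,fy=2,interpolation=cv2.INTER_CUBIC))
go([.4205,.2211,.045],-.012)
E
```

```text
at [0.3931 0.2166 0.1135] yaw -0.0123 t 30.9 turn [ 0. -0. -0.] shift [ 0.68 -0.12  1.71]
```

View pics/w8c.png

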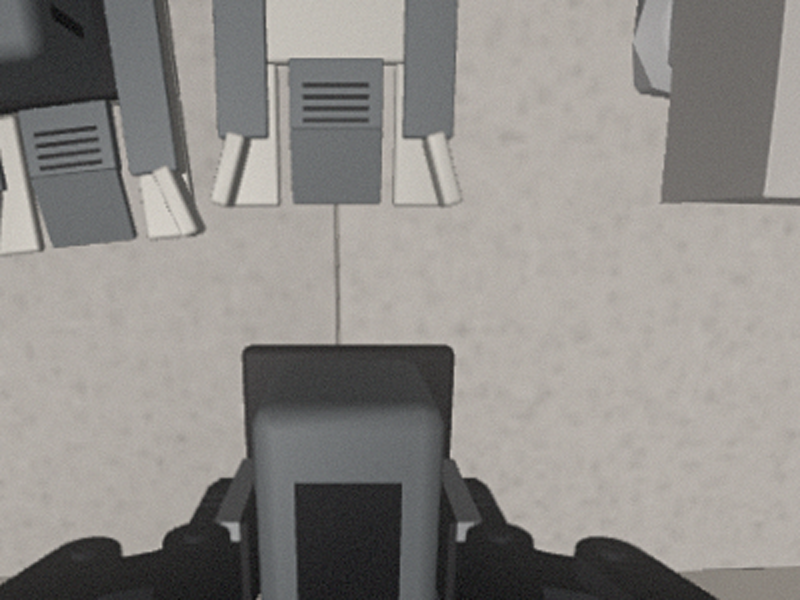

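```bash
python3 - <<'E'
from h import *
cal,p,d=load('w8')
f=lambda u,v:(u/2+150,v/2)
def loc(P,o=np.array([.5555,.2195]),a=-.012):
    D=P[:,:2]-o;c,s_=np.cos(a),np.sin(a);return (D@np.array([[c,-s_],[s_,c]])*1000).round(1)
print('catch end (-36.5,+-17)',loc(plane(cal,[f(288.5,59),f(384,59)],.013)))
print('lip inner (-65,+-24)',loc(plane(cal,[f(267,137),f(404,136)],.0205)))
print('mouth (-87,+-17)',loc(plane(cal,[f(292,204),f(382,204)],.004)))
E
```

```text
catch end (-36.5,+-17) [[-37.3  16.7]
 [-37.4 -17.5]]
lip inner (-65,+-24) [[-64.9  24.2]
 [-64.6 -24.4]]
mouth (-87,+-17) [[-87.3  17.2]
 [-87.3 -17.8]]
```

Emit:
step_arm --offset '[[0.34, -0.11, 0], [0.34, 0, 0], [0, 0, 0.5], [0, 0, 0.5], [0, 0, 0.4], [0, 0, 0.31], [0, 0, 0], [0, 0, 0]]' --rotation '[[0, 0, 0], [0, 0, 0], [0, 0, 0], [0, 0, 0], [0, 0, 0], [0, 0, 0], [0, 0, 0], [0, 0, 0]]' --hand '[-1, -1, -1, -1, -1, -1, -1, -1]'

```text
clock: 31.7
ee_pos: [0.4206, 0.2211, 0.0455]
tool_rot: [1.0, -0.006, 0.0, -0.0]
force: [-0.6, 0.1, -2.4]
finger_gap: 0.456
finger_force: 62.2
```

Emit:
step_arm --offset '[[0.3, 0, 0], [0.3, 0, 0], [0.3, 0, 0], [0.3, 0, 0], [0.3, 0, 0], [0.3, 0, 0], [0.3, 0, 0], [0.3, 0, 0]]' --rotation '[[0, 0, 0], [0, 0, 0], [0, 0, 0], [0, 0, 0], [0, 0, 0], [0, 0, 0], [0, 0, 0], [0, 0, 0]]' --hand '[-1, -1, -1, -1, -1, -1, -1, -1]'

```text
clock: 32.5
ee_pos: [0.5172, 0.2202, 0.0465]
tool_rot: [1.0, -0.006, 0.001, -0.0]
force: [-1.6, -0.5, 0.4]
finger_gap: 0.457
finger_force: 62.6
```

```bash
python3 - <<'E'
from h import *
go([.5555,.2193,.0445],-.012)
E
```

```text
at [0.5172 0.2202 0.0465] yaw -0.0114 t 32.5 turn [-0.   -0.01  0.  ] shift [0.96 0.01 0.05]
```

Emit:
step_arm --offset '[[0.25, 0, 0.02], [0.25, 0, 0.01], [0.2, 0, 0], [0.1, 0, 0], [0.1, 0, 0], [0.05, 0, 0], [0.05, 0, 0], [0, 0, 0]]' --rotation '[[0, 0, 0], [0, 0, 0], [0, 0, 0], [0, 0, 0], [0, 0, 0], [0, 0, 0], [0, 0, 0], [0, 0, 0]]' --hand '[-1, -1, -1, -1, -1, -1, -1, -1]'

```text
clock: 33.3
ee_pos: [0.5556, 0.2196, 0.0442]
tool_rot: [1.0, -0.006, -0.001, 0.0]
force: [-5.5, -0.4, 3.4]
finger_gap: 0.459
finger_force: 63.3
```

Emit:
step_arm --offset '[[0.03, 0, 0], [0.03, 0, 0], [0.03, 0, 0], [0, 0, 0], [0, 0, 0], [0, 0, 0], [0, 0, 0], [0, 0, 0]]' --rotation '[[0, 0, 0], [0, 0, 0], [0, 0, 0], [0, 0, 0], [0, 0, 0], [0, 0, 0], [0, 0, 0], [0, 0, 0]]' --hand '[-1, -1, -1, -1, -1, -1, -1, -1]'

```text
clock: 34.1
ee_pos: [0.559, 0.2196, 0.0441]
tool_rot: [1.0, -0.006, -0.001, 0.0]
force: [-7.1, -0.9, 4.1]
finger_gap: 0.458
finger_force: 63.3
```

Emit:
step_arm --offset '[[0.03, 0, 0], [0.03, 0, 0], [0, 0, 0], [0, 0, 0], [0, 0, 0], [0, 0, 0], [0, 0, 0], [0, 0, 0]]' --rotation '[[0, 0, 0], [0, 0, 0], [0, 0, 0], [0, 0, 0], [0, 0, 0], [0, 0, 0], [0, 0, 0], [0, 0, 0]]' --hand '[-1, -1, -1, -1, -1, -1, -1, -1]'

```text
clock: 34.9
ee_pos: [0.5596, 0.2196, 0.0443]
tool_rot: [1.0, -0.006, -0.003, 0.0]
force: [-16.7, -1.3, 13.1]
finger_gap: 0.458
finger_force: 64.4
```

Emit:
step_arm --offset '[[0, 0, 0], [0, 0, 0], [0, 0, 0], [0, 0, 0], [0, 0, -0.4], [0, 0, -0.8], [0, 0, -0.8], [0, 0, -0.8]]' --rotation '[[0, 0, 0], [0, 0, 0], [0, 0, 0], [0, 0, 0], [0, 0, 0], [0, 0, 0], [0, 0, 0], [0, 0, 0]]' --hand '[-1, 0.2, 0.7, 0.7, 0.7, 0.7, 1, 1]'

```text
clock: 35.7
ee_pos: [0.5624, 0.2194, 0.1572]
tool_rot: [1.0, -0.006, 0.0, -0.0]
force: [0.1, 0.5, 0.1]
finger_gap: 1.0
finger_force: 0.0
```

Emit:
step_arm --offset '[[-0.8, 0, -0.4], [-0.8, -0.4, 0], [-0.8, -0.4, 0], [0, -0.4, 0], [0, 0, 0], [0, 0, 0], [0, 0, 0], [0, 0, 0]]' --rotation '[[0, 0, 0], [0, 0, 0], [0, 0, 0], [0, 0, 0], [0, 0, 0], [0, 0, 0], [0, 0, 0], [0, 0, 0]]' --hand '[1, 1, 1, 1, 1, 1, 1, 1]'

```text
clock: 36.5
ee_pos: [0.4674, 0.268, 0.1717]
tool_rot: [1.0, -0.006, -0.0, 0.0]
force: [1.0, -0.8, 0.4]
finger_gap: 0.997
finger_force: 0.0
```

```bash
python3 - <<'E'
from h import *
cal,p,d=wrist('w9')
cv2.imwrite('pics/w9c.png',cv2.resize(p[:300,150:550,::-1],None,fx=2,fy=2,interpolation=cv2.INTER_CUBIC))
W=world(cal,d);z=W[...,2];ok=(d>0)&(W[...,0]>.35)
for n,o,a in(('a',(.5135,.4436),-.04),('b',(.543,.324),.075),('c',(.5555,.2193),-.012)):
    D=W[...,:2]-np.array(o);X=D[...,0]*np.cos(a)+D[...,1]*np.sin(a);Y=-D[...,0]*np.sin(a)+D[...,1]*np.cos(a)
    m=ok&(abs(X+52)<1e9)&(abs(X+.052)<.008)&(abs(Y)<.013);print(n,'plate z',np.median(z[m]).round(4),m.sum())
    for r in rect(cal,ok&(z>.056)&(z<.072)&(abs(X)<.05)&(abs(Y)<.035),.064,300):print([np.round(x,4) for x in r], 'local x',round(((r[0]-o)@[np.cos(a),np.sin(a)])*1000,1))
go([.36,-.23,.25],0)
E
```

```text
a plate z 0.0127 369
b plate z 0.0131 528
[array([0.5403, 0.3237]), array([0.5413, 0.3237]), np.float64(64.5642), np.float64(40.1961), np.float64(0.0708), np.int32(4243)] local x -2.7
c plate z 0.013 452
[array([0.5534, 0.2214]), array([0.5543, 0.2215]), np.float64(64.5977), np.float64(39.5649), np.float64(-0.0201), np.int32(4410)] local x -2.1
at [0.4672 0.2681 0.1717] yaw -0.0123 t 36.55 turn [ 0.   0.  -0.1] shift [-2.68 12.45 -1.96]
```

View pics/w9c.png

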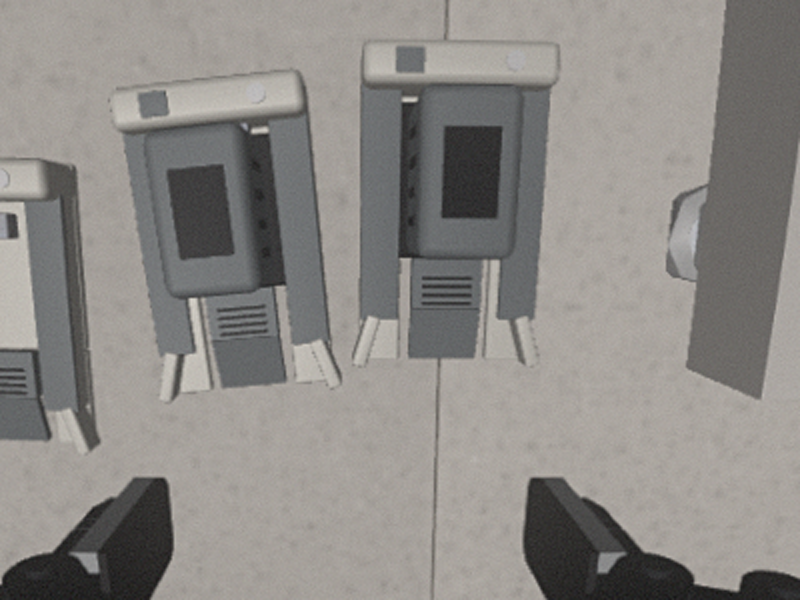

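Emit:
step_arm --offset '[[-0.7, 0, -0.8], [-0.7, 0, -0.8], [-0.7, 0.8, -0.8], [-0.6, 0.9, -0.6], [0, 0.9, 0], [0, 0.9, 0], [0, 0.9, 0], [0, 0.9, 0]]' --rotation '[[0, 0, 0], [0, 0, 0], [0, 0, 0], [0, 0, 0], [0, 0, 0], [0, 0, 0], [0, 0, 0], [0, 0, 0]]' --hand '[1, 1, 1, 1, 1, 1, 1, 1]'

```text
clock: 37.35
ee_pos: [0.3579, 0.0582, 0.2902]
tool_rot: [1.0, -0.006, 0.0, 0.0]
force: [1.6, -0.4, 0.8]
finger_gap: 1.001
finger_force: 0.0
```

Emit:
step_arm --offset '[[0, 0.9, 0], [0, 0.9, 0], [0, 0.9, 0], [0, 0.9, 0], [0, 0.9, 0], [0, 0.9, 0], [0, 0.9, 0], [0, 0.9, 0]]' --rotation '[[0, 0, 0], [0, 0, 0], [0, 0, 0], [0, 0, 0], [0, 0, 0], [0, 0, 0], [0, 0, 0], [0, 0, 0]]' --hand '[1, 1, 1, 1, 1, 1, 1, 1]'

```text
clock: 38.15
ee_pos: [0.3543, -0.2301, 0.2901]
tool_rot: [1.0, -0.006, 0.0, 0.0]
force: [1.2, 0.1, 0.0]
finger_gap: 1.001
finger_force: 0.0
```

Emit:
step_arm --offset '[[0.8, 0, 0], [0.8, 0, 0], [0.8, 0, 0], [0.8, 0, 0], [0, 0, 0], [0, 0, 0], [0, 0, 0], [0, 0, 0]]' --rotation '[[0, 0, 0], [0, 0, 0], [0, 0, 0], [0, 0, 0], [0, 0, 0], [0, 0, 0], [0, 0, 0], [0, 0, 0]]' --hand '[1, 1, 1, 1, 1, 1, 1, 1]'

```text
clock: 38.95
ee_pos: [0.4821, -0.2299, 0.2903]
tool_rot: [1.0, -0.006, 0.0, 0.0]
force: [-0.1, 0.0, 0.2]
finger_gap: 1.003
finger_force: 0.0
```

```bash
python3 - <<'E'
from h import *
wrist('w10');go([.39,-.23,.2],1.52)
E
```

```text
at [ 0.4822 -0.2299  0.2904] yaw -0.0122 t 39.0 turn [ 1.000e-02 -0.000e+00 -1.277e+01] shift [-0.12 -2.3   2.26]
```

View pics/w10.png

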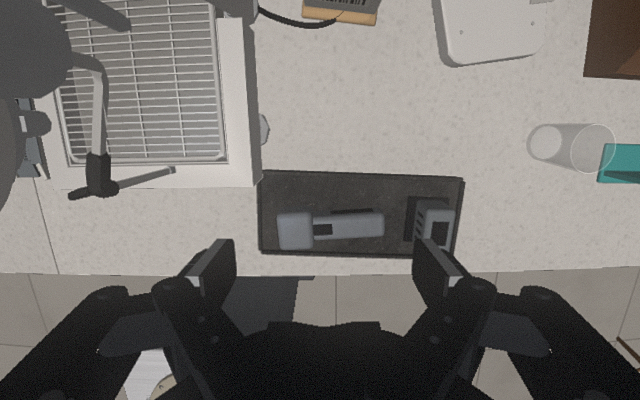

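Emit:
step_arm --offset '[[0.7, 0, 0], [0.7, 0, 0], [0.6, 0, 0], [0, 0, 0], [0, 0, 0], [0, 0, 0], [0, 0, 0], [0, 0, 0]]' --rotation '[[0, 0, 0], [0, 0, 0], [0, 0, 0], [0, 0, 0], [0, 0, 0], [0, 0, 0], [0, 0, 0], [0, 0, 0]]' --hand '[1, 1, 1, 1, 1, 1, 1, 1]'

```text
clock: 39.8
ee_pos: [0.5623, -0.2308, 0.2904]
tool_rot: [1.0, -0.006, 0.0, 0.0]
force: [-0.5, 0.1, 0.0]
finger_gap: 1.001
finger_force: 0.0
```

```bash
python3 - <<'E'
from h import *
cal,p,d=wrist('w11')
cv2.imwrite('pics/w11c.png',cv2.resize(p[0:130,200:460,::-1],None,fx=3,fy=3,interpolation=cv2.INTER_CUBIC))
cal,p,d=load('w10');W=world(cal,d);z=W[...,2];ok=(d>0)&(abs(W[...,0]-.4)<.06)&(W[...,1]<-.1)&(W[...,1]>-.34)
for lo,hi,zz in((.034,.0425,.040),(.043,.05,.046)):
  for r in rect(cal,ok&(z>lo)&(z<hi),zz,200):print('scanner',[np.round(x,4) for x in r])
E
```

```text
scanner [array([ 0.396 , -0.2381]), array([ 0.4006, -0.2565]), np.float64(147.8975), np.float64(51.0019), np.float64(1.5148), np.int32(1827)]
scanner [array([ 0.3946, -0.1889]), array([ 0.3945, -0.1889]), np.float64(51.8066), np.float64(46.0241), np.float64(0.0384), np.int32(1119)]
```

View pics/w11c.png

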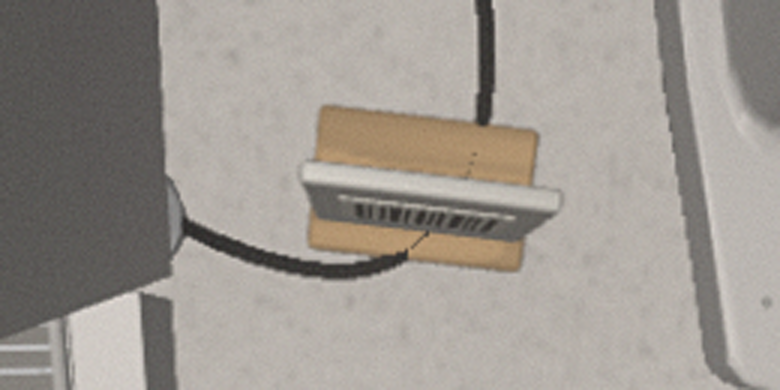

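```bash
python3 - <<'E'
from h import *
cal,p,d=load('w11');W=world(cal,d);z=W[...,2]
f=lambda u,v:(u/3+200,v/3)
for uv in[(330,173),(430,184),(540,198)]:
    u,v=f(*uv);print('top strip',W[int(v),int(u)].round(4))
for uv in[(330,205),(430,215),(520,225)]:
    u,v=f(*uv);print('face',W[int(v),int(u)].round(4))
sl=(slice(0,130),slice(200,460));Ws=W[sl];ds=d[sl]
m=(ds>0)&(Ws[...,2]>.03)&(Ws[...,2]<.082)&(Ws[...,0]>.64)&(Ws[...,0]<.76)&(abs(Ws[...,1]+.26)<.05)
P=Ws[m];A=np.c_[P[:,1],P[:,2],np.ones(len(P))]
for _ in range(4):
    k=np.linalg.lstsq(A,P[:,0],rcond=None)[0];r=P[:,0]-A@k;q=abs(r)<max(.0015,2*r.std());P=P[q];A=A[q]
print('face fit x=k0*y+k1*z+k2',k.round(4),len(P),r.std().round(4),'y range',np.percentile(P[:,1],[1,50,99]).round(4),'z',np.percentile(P[:,2],[1,99]).round(3))
zt=z[int(184/3),int(200+430/3)]
e=plane(cal,[f(304,183),f(553,210)],zt);print('front top edge',e.round(4),np.linalg.norm(e[0]-e[1]),'yaw',np.arctan2(e[0,0]-e[1,0],-(e[0,1]-e[1,1]))*1)
# dark stripes centroid cast by depth
g=p[sl].mean(2);b=m&(g<70)
print('stripes',np.median(Ws[b],0).round(4),b.sum())
E
```

```text
top strip [ 0.6852 -0.2179  0.0991]
top strip [ 0.681  -0.2513  0.0992]
top strip [ 0.6758 -0.2889  0.1003]
face [ 0.6813 -0.2158  0.0535]
face [ 0.6759 -0.2535  0.0658]
face [ 0.6723 -0.2887  0.058 ]
face fit x=k0*y+k1*z+k2 [0.1204 0.0065 0.7061] 513 0.0005 y range [-0.294  -0.2521 -0.211 ] z [0.032 0.082]
front top edge [[ 0.6815 -0.209   0.0992]
 [ 0.672  -0.2937  0.0992]] 0.08520703195273452 yaw 3.030150465679839
stripes [ 0.6757 -0.2507  0.059 ] 84
```

```bash
python3 - <<'E'
from h import *
for n in('w10','w1','w11'):
    cal,p,d=load(n);W=world(cal,d);z=W[...,2];g=p.astype(int)
    m=(d>0)&(abs(W[...,0]-.4)<.06)&(W[...,1]<-.225)&(W[...,1]>-.335)&(z>.035)&(z<.05)
    for r in rect(cal,m,.040,200):print(n,'handle',[np.round(x,4) for x in r])
    m=(d>0)&(abs(W[...,0]-.4)<.06)&(W[...,1]<-.15)&(W[...,1]>-.215)&(z>.04)&(z<.052)
    for r in rect(cal,m,.046,200):print(n,'head',[np.round(x,4) for x in r])
x=np.array([.396,-.235]);go([.396,-.225,.2],1.65)
E
```

```text
w10 handle [array([ 0.3995, -0.2682]), array([ 0.3992, -0.2683]), np.float64(86.4504), np.float64(34.5876), np.float64(-1.5216), np.int32(1436)]
w10 head [array([ 0.3955, -0.1903]), array([ 0.3958, -0.1894]), np.float64(53.9238), np.float64(49.7084), np.float64(0.0541), np.int32(1261)]
w1 handle [array([ 0.3985, -0.2687]), array([ 0.3983, -0.2687]), np.float64(87.8746), np.float64(34.5066), np.float64(-1.5207), np.int32(1244)]
w1 head [array([ 0.3947, -0.1903]), array([ 0.3949, -0.1897]), np.float64(53.7288), np.float64(49.0493), np.float64(0.0552), np.int32(1083)]
w11 handle [array([ 0.4004, -0.268 ]), array([ 0.4002, -0.2685]), np.float64(86.6872), np.float64(33.8631), np.float64(-1.5234), np.int32(1208)]
w11 head [array([ 0.3967, -0.1898]), array([ 0.3967, -0.1889]), np.float64(54.0932), np.float64(49.0945), np.float64(0.0479), np.int32(1057)]
at [ 0.5624 -0.2307  0.2903] yaw -0.0118 t 39.85 turn [  0.    -0.   -13.85] shift [ 0.47 -4.14  2.26]
```

Emit:
step_arm --offset '[[-0.8, 0, 0], [-0.8, 0, 0], [-0.8, 0, 0], [-0.9, 0, 0], [-0.8, 0, 0], [0, 0, 0], [0, 0, 0], [0, 0, 0]]' --rotation '[[0, 0, 0], [0, 0, 0], [0, 0, -0.9], [0, 0, -0.9], [0, 0, -0.9], [0, 0, -0.9], [0, 0, -0.9], [0, 0, -0.9]]' --hand '[1, 1, 1, 1, 1, 1, 0.2, 0.2]'

```text
clock: 40.65
ee_pos: [0.3992, -0.2396, 0.2903]
tool_rot: [0.949, 0.315, 0.0, 0.0]
force: [0.6, -0.6, -0.7]
finger_gap: 0.691
finger_force: 0.0
```

Emit:
step_arm --offset '[[0, 0, 0], [0, 0, 0], [0, 0, 0], [0, 0, 0], [0, 0, 0], [0, 0, 0], [0, 0, 0], [0, 0, 0]]' --rotation '[[0, 0, -0.9], [0, 0, -0.9], [0, 0, -0.9], [0, 0, -0.9], [0, 0, -0.9], [0, 0, -0.9], [0, 0, -0.9], [0, 0, -0.9]]' --hand '[0.2, 0.2, 0.2, 0.2, 0.2, 0.2, 0.2, 0.2]'

```text
clock: 41.45
ee_pos: [0.3994, -0.2394, 0.2901]
tool_rot: [0.73, 0.683, 0.0, 0.0]
force: [1.0, -0.2, -0.9]
finger_gap: 0.596
finger_force: 0.0
```

Emit:
step_arm --offset '[[0, 0, 0], [0, 0, 0], [0, 0, 0], [0, 0, 0], [0, 0, 0], [0, 0, 0], [0, 0, 0], [0, 0, 0]]' --rotation '[[0, 0, -0.9], [0, 0, 0], [0, 0, 0], [0, 0, 0], [0, 0, 0], [0, 0, 0], [0, 0, 0], [0, 0, 0]]' --hand '[0.2, 0.2, 0.2, 0.2, 0.2, 0.2, 0.2, 0.2]'

```text
clock: 42.25
ee_pos: [0.3996, -0.2395, 0.2899]
tool_rot: [0.694, 0.72, 0.0, -0.0]
force: [0.3, -0.1, -0.2]
finger_gap: 0.596
finger_force: 0.0
```

```bash
python3 - <<'E'
from h import *
cal,p,d=wrist('w12');W=world(cal,d);z=W[...,2]
for a,b,lo,hi,zz,n in((-.335,-.225,.035,.05,.04,'handle'),(-.215,-.15,.04,.052,.046,'head')):
    m=(d>0)&(abs(W[...,0]-.4)<.06)&(W[...,1]<b)&(W[...,1]>a)&(z>lo)&(z<hi)
    for r in rect(cal,m,zz,200):print(n,[np.round(x,4) for x in r])
go([.3975,-.230,.025],1.62)
E
```

```text
handle [array([ 0.397 , -0.2678]), array([ 0.397 , -0.2668]), np.float64(86.2119), np.float64(34.2446), np.float64(-1.5249), np.int32(1596)]
head [array([ 0.3932, -0.1883]), array([ 0.3931, -0.1881]), np.float64(54.3456), np.float64(47.7067), np.float64(0.071), np.int32(1649)]
at [ 0.3996 -0.2395  0.29  ] yaw 1.6084 t 42.3 turn [ 0.  -0.  -0.1] shift [ 0.24 -0.04  6.62]
```

Emit:
step_arm --offset '[[0.24, -0.07, 0], [0, 0, 0.7], [0, 0, 0.7], [0, 0, 0.7], [0, 0, 0.7], [0, 0, 0.7], [0, 0, 0.7], [0, 0, 0]]' --rotation '[[0, 0, -0.1], [0, 0, 0], [0, 0, 0], [0, 0, 0], [0, 0, 0], [0, 0, 0], [0, 0, 0], [0, 0, 0]]' --hand '[0.2, 0.2, 0.2, 0.2, 0.2, 0.2, 0.2, 0.2]'

```text
clock: 43.1
ee_pos: [0.3951, -0.2283, 0.1195]
tool_rot: [0.689, 0.725, 0.0, -0.003]
force: [-0.0, 0.3, 1.4]
finger_gap: 0.598
finger_force: 0.0
```

```bash
python3 - <<'E'
from h import *
go([.3968,-.230,.025],1.62)
E
```

```text
at [ 0.3951 -0.2283  0.1195] yaw 1.6211 t 43.1 turn [-0.03 -0.04  0.01] shift [-0.04  0.04  2.36]
```

Emit:
step_arm --offset '[[0, 0.02, 0.6], [0, 0, 0.6], [0, 0, 0.6], [0, 0, 0.4], [0, 0, 0.22], [0, 0, 0], [0, 0, 0], [0, 0, 0]]' --rotation '[[0, 0, 0], [0, 0, 0], [0, 0, 0], [0, 0, 0], [0, 0, 0], [0, 0, 0], [0, 0, 0], [0, 0, 0]]' --hand '[0.2, 0.2, 0.2, 0.2, 0.2, 0.2, -1, -1]'

```text
clock: 43.9
ee_pos: [0.3979, -0.2305, 0.0265]
tool_rot: [0.689, 0.725, 0.0, 0.001]
force: [-0.7, 1.0, 7.0]
finger_gap: 0.412
finger_force: 61.1
```

Emit:
step_arm --offset '[[0, 0, 0], [0, 0, 0], [0, 0, 0], [0, 0, 0], [0, 0, 0], [0, 0, 0], [0, 0, 0], [0, 0, 0]]' --rotation '[[0, 0, 0], [0, 0, 0], [0, 0, 0], [0, 0, 0], [0, 0, 0], [0, 0, 0], [0, 0, 0], [0, 0, 0]]' --hand '[-1, -1, -1, -1, -1, -1, -1, -1]'

```text
clock: 44.7
ee_pos: [0.3979, -0.2305, 0.0265]
tool_rot: [0.689, 0.725, -0.0, 0.001]
force: [-0.1, 0.9, 6.5]
finger_gap: 0.41
finger_force: 61.0
```

Emit:
step_arm --offset '[[0, 0, -0.4], [0, 0, -0.7], [0, 0, -0.7], [0, 0, -0.7], [0, 0, -0.6], [0, 0, -0.6], [0, 0, 0], [0, 0, 0]]' --rotation '[[0, 0, 0], [0, 0, 0], [0, 0, 0], [0, 0, 0], [0, 0, 0], [0, 0, 0], [0, 0, 0], [0, 0, 0]]' --hand '[-1, -1, -1, -1, -1, -1, -1, -1]'

```text
clock: 45.5
ee_pos: [0.3971, -0.2298, 0.1731]
tool_rot: [0.689, 0.725, -0.0, 0.0]
force: [-0.5, -0.1, -2.9]
finger_gap: 0.403
finger_force: 60.6
```

```bash
python3 - <<'E'
from h import *
go([.42,-.2321,.15],-.118)
E
```

```text
at [ 0.3971 -0.2298  0.1731] yaw 1.6207 t 45.5 turn [ 0.    0.   14.49] shift [ 0.58 -0.01  0.58]
```

Emit:
step_arm --offset '[[0, 0, 0], [0, 0, 0], [0, 0, 0], [0, 0, 0], [0, 0, 0], [0, 0, 0], [0, 0, 0], [0, 0, 0]]' --rotation '[[0, 0, 0.9], [0, 0, 0.9], [0, 0, 0.9], [0, 0, 0.9], [0, 0, 0.9], [0, 0, 0.9], [0, 0, 0.9], [0, 0, 0.9]]' --hand '[-1, -1, -1, -1, -1, -1, -1, -1]'

```text
clock: 46.3
ee_pos: [0.3967, -0.2295, 0.1717]
tool_rot: [0.93, 0.367, -0.001, -0.001]
force: [1.2, -0.1, -2.1]
finger_gap: 0.413
finger_force: 60.4
```

Emit:
step_arm --offset '[[0, 0, 0], [0, 0, 0], [0, 0, 0], [0, 0, 0], [0, 0, 0], [0, 0, 0], [0, 0, 0], [0, 0, 0]]' --rotation '[[0, 0, 0.9], [0, 0, 0.9], [0, 0, 0.9], [0, 0, 0.9], [0, 0, 0.9], [0, 0, 0.9], [0, 0, 0.9], [0, 0, 0.9]]' --hand '[-1, -1, -1, -1, -1, -1, -1, -1]'

```text
clock: 47.1
ee_pos: [0.3968, -0.2295, 0.1717]
tool_rot: [0.998, -0.056, -0.001, -0.001]
force: [-0.5, -0.7, -1.7]
finger_gap: 0.414
finger_force: 60.4
```

Emit:
step_arm --offset '[[0, 0, 0], [0, 0, 0], [0, 0, 0], [0, 0, 0], [0, 0, 0], [0, 0, 0], [0, 0, 0], [0, 0, 0]]' --rotation '[[0, 0, 0.09], [0, 0, 0], [0, 0, 0], [0, 0, 0], [0, 0, 0], [0, 0, 0], [0, 0, 0], [0, 0, 0]]' --hand '[-1, -1, -1, -1, -1, -1, -1, -1]'

```text
clock: 47.9
ee_pos: [0.3973, -0.23, 0.1732]
tool_rot: [0.998, -0.059, 0.0, 0.0]
force: [-0.7, -0.5, -1.2]
finger_gap: 0.406
finger_force: 60.4
```

```bash
python3 - <<'E'
from h import *
cal,p,d=wrist('w13');cv2.imwrite('pics/w13c.png',cv2.resize(p[:,150:550,::-1],None,fx=1.5,fy=1.5))
go([.5122,-.2321,.0585],-.118)
E
```

```text
at [ 0.3973 -0.23    0.1732] yaw -0.1181 t 47.95 turn [ 0. -0. -0.] shift [ 2.86 -0.29  2.87]
```

View pics/w13c.png

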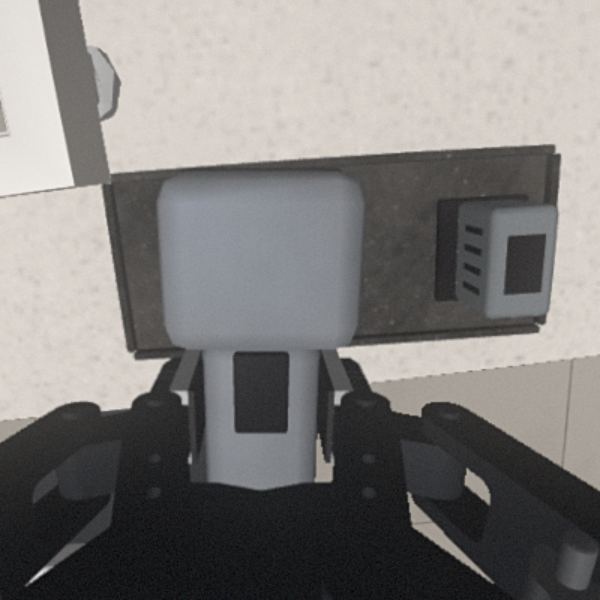

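```bash
python3 - <<'E'
from h import *
cal,p,d=load('w13');W=world(cal,d);x,R,y,s=tcp();L=(W-x)@R  # tool frame
z=W[...,2]
m=(d>0)&(L[...,0]>.012)&(L[...,0]<.075)&(abs(L[...,1])<.026)&(z>.14)
for lo,hi in((.02,.06),):
    q=m&(L[...,0]>lo)&(L[...,0]<hi)&(abs(L[...,1])<.02);P=L[q];A=np.c_[P[:,:2],np.ones(len(P))];k=np.linalg.lstsq(A,P[:,2],rcond=None)[0];print('head top slope x,y, z0',k.round(4),len(P),'z',np.median(P[:,2]).round(4))
m=(d>0)&(z>.17)&(z<.22)&(L[...,0]>.012)&(abs(L[...,1])<.035)
for r in rect(cal,m,float(np.median(z[q])),500):
    e=((np.r_[r[0],x[2]]-x)@R).round(4);print('head centre in tool',e[:2],r[2:5],'rel ang',r[4]-y)
E
```

```text
head top slope x,y, z0 [ 0.098   0.008  -0.0238] 10364 z -0.0191
head centre in tool [ 0.04   -0.0009] (52.50053787231445, 52.35658264160156, np.float64(1.4519851205573548)) rel ang 1.5700786347137035
```

```bash
python3 - <<'E'
from h import *
cal,p,d=load('w13');W=world(cal,d);x,R,y,s=tcp();L=(W-x)@R;z=W[...,2]
def fit(q,n):
    P=L[q];A=np.c_[P[:,:2],np.ones(len(P))]
    for _ in range(3):
        k=np.linalg.lstsq(A,P[:,2],rcond=None)[0];r=P[:,2]-A@k;g=abs(r)<2*r.std()+1e-4;P,A=P[g],A[g]
    print(n,k.round(4),len(P),r.std().round(5))
h=(d>0)&(z>.14)
for a,b in((.028,.052),(.022,.058),(.022,.04),(.04,.058)): fit(h&(L[...,0]>a)&(L[...,0]<b)&(abs(L[...,1])<.014),f'head {a} {b}')
fit(h&(L[...,0]>-.04)&(L[...,0]<.008)&(abs(L[...,1])<.01),'handle')
fit((d>0)&(abs(z)<.006)&(W[...,0]<.6)&(W[...,1]>-.5)&(p.mean(2)>120),'table')
# earlier, lying in tray (w12)
cal,p,d=load('w12');W=world(cal,d);z=W[...,2]
q=(d>0)&(z>.04)&(z<.052)&(abs(W[...,0]-.394)<.014)&(abs(W[...,1]+.188)<.012);P=W[q];A=np.c_[P[:,:2],np.ones(len(P))];print('w12 head',np.linalg.lstsq(A,P[:,2],rcond=None)[0].round(4),P[:,2].mean())
E
```

```text
head 0.028 0.052 [-0.0021  0.0009 -0.0191] 4174 0.00053
head 0.022 0.058 [-0.0024  0.0009 -0.0191] 6183 0.00053
head 0.022 0.04 [-0.01    0.0012 -0.0189] 2878 0.00052
head 0.04 0.058 [ 0.002   0.0006 -0.0193] 3306 0.00054
handle [-0.0526  0.0145 -0.0143] 2977 0.00062
table [-0.0006 -0.0011  0.1735] 76340 0.00063
w12 head [-0.0048 -0.0085  0.046 ] 0.04570107501517281
```

Emit:
step_arm --offset '[[0.7, -0.29, 0], [0.7, 0, 0], [0.7, 0, 0], [0.76, 0, 0], [0, 0, 0.7], [0, 0, 0.7], [0, 0, 0.7], [0, 0, 0.4]]' --rotation '[[0, 0, 0], [0, 0, 0], [0, 0, 0], [0, 0, 0], [0, 0, 0], [0, 0, 0], [0, 0, 0], [0, 0, 0]]' --hand '[-1, -1, -1, -1, -1, -1, -1, -1]'

```text
clock: 48.75
ee_pos: [0.5115, -0.2314, 0.0709]
tool_rot: [0.998, -0.059, -0.001, -0.001]
force: [0.7, -0.0, -1.8]
finger_gap: 0.413
finger_force: 60.5
```

Emit:
step_arm --offset '[[0, 0, 0.2], [0, 0, 0.17], [0, 0, 0], [0, 0, 0], [0, 0, 0], [0, 0, 0], [0, 0, 0], [0, 0, 0]]' --rotation '[[0, 0, 0], [0, 0, 0], [0, 0, 0], [0, 0, 0], [0, 0, 0], [0, 0, 0], [0, 0, 0], [0, 0, 0]]' --hand '[-1, -1, -1, -1, -1, -1, -1, -1]'

```text
clock: 49.55
ee_pos: [0.5123, -0.2319, 0.0585]
tool_rot: [0.998, -0.059, 0.0, 0.0]
force: [-0.8, 0.2, -2.1]
finger_gap: 0.414
finger_force: 60.5
```

```bash
python3 - <<'E'
from h import *
go([.5122,-.2321,.0585],-.118)
cal,p,d=wrist('w14');W=world(cal,d);x,R,y,s=tcp();L=(W-x)@R;z=W[...,2]
m=(d>0)&(z>.14-.115)&(L[...,0]>.022)&(L[...,0]<.058)&(abs(L[...,1])<.014);P=L[m];print('head z',np.median(P[:,2]))
# label face in this view
m=(d>0)&(z>.03)&(z<.09)&(W[...,0]>.655)&(W[...,0]<.70)&(W[...,1]<-.21)&(W[...,1]>-.29);P=W[m]
A=np.c_[P[:,1],P[:,2],np.ones(len(P))]
for _ in range(4):
    k=np.linalg.lstsq(A,P[:,0],rcond=None)[0];r=P[:,0]-A@k;q=abs(r)<max(.0015,2*r.std());P=P[q];A=A[q]
print('face',k.round(4),len(P),'x at centre',(k@[-.2515,.058,1]).round(4))
E
```

```text
at [ 0.5123 -0.2319  0.0585] yaw -0.1182 t 49.55 turn [ 0. -0. -0.] shift [-0.  0.  0.]
head z -0.019234840390327777
face [0. 0. 0.] 0 x at centre 0.0
  ret = _var(a, axis=axis, dtype=dtype, out=out, ddof=ddof,
  arrmean = um.true_divide(arrmean, div, out=arrmean,
  ret = ret.dtype.type(ret / rcount)
```

Emit:
step_arm --offset '[[0, 0, 0], [0, 0, 0], [0, 0, 0], [0, 0, 0], [0, 0, 0], [0, 0, 0], [0, 0, 0], [0, 0, 0]]' --rotation '[[0, 0, 0], [0, 0, 0], [0, 0, 0], [0, 0, 0], [0, 0, 0], [0, 0, 0], [0, 0, 0], [0, 0, 0]]' --hand '[-1, -1, -1, -1, -1, -1, -1, -1]'

```text
clock: 50.4
ee_pos: [0.5122, -0.2319, 0.0583]
tool_rot: [0.998, -0.059, -0.0, -0.0]
force: [0.7, 0.4, -2.2]
finger_gap: 0.407
finger_force: 60.5
```

Emit:
step_arm --offset '[[0, 0, 0], [0, 0, 0], [0, 0, 0], [0, 0, 0], [0, 0, 0], [0, 0, 0], [0, 0, 0], [0, 0, 0]]' --rotation '[[0, 0, 0], [0, 0, 0], [0, 0, 0], [0, 0, 0], [0, 0, 0], [0, 0, 0], [0, 0, 0], [0, 0, 0]]' --hand '[-1, -1, -1, -1, -1, -1, -1, -1]'

```text
clock: 51.2
ee_pos: [0.5122, -0.2319, 0.0584]
tool_rot: [0.998, -0.059, -0.0, -0.0]
force: [0.1, -0.4, -1.8]
finger_gap: 0.407
finger_force: 60.5
```

Emit:
step_arm --offset '[[0, 0, 0], [0, 0, 0], [0, 0, 0], [0, 0, 0], [0, 0, 0], [0, 0, 0], [0, 0, 0], [0, 0, 0]]' --rotation '[[0, 0, 0], [0, 0, 0], [0, 0, 0], [0, 0, 0], [0, 0, 0], [0, 0, 0], [0, 0, 0], [0, 0, 0]]' --hand '[-1, -1, -1, -1, -1, -1, -1, -1]'

```text
clock: 52.0
ee_pos: [0.5122, -0.2319, 0.0584]
tool_rot: [0.998, -0.059, 0.0, 0.0]
force: [-0.5, 0.2, -1.1]
finger_gap: 0.41
finger_force: 60.5
```

Emit:
step_arm --offset '[[0, 0, 0], [0, 0, 0], [0, 0, 0], [0, 0, 0], [0, 0, 0], [0, 0, 0], [0, 0, 0], [0, 0, 0]]' --rotation '[[0, 0, 0], [0, 0, 0], [0, 0, 0], [0, 0, 0], [0, 0, 0], [0, 0, 0], [0, 0, 0], [0, 0, 0]]' --hand '[-1, -1, -1, -1, -1, -1, -1, -1]'

```text
clock: 52.8
ee_pos: [0.5122, -0.2319, 0.0583]
tool_rot: [0.998, -0.059, -0.0, -0.0]
force: [0.6, 0.2, -2.0]
finger_gap: 0.411
finger_force: 60.5
```

```bash
python3 - <<'E'
from h import *
cal,p,d=wrist('w15');W=world(cal,d);x,R,y,s=tcp();L=(W-x)@R;z=W[...,2]
m=(d>0)&(z>.025)&(L[...,0]>.022)&(L[...,0]<.058)&(abs(L[...,1])<.014);P=L[m];A=np.c_[P[:,:2],np.ones(len(P))];print('head',np.linalg.lstsq(A,P[:,2],rcond=None)[0].round(4))
# label from scene + top, as an independent check of its centre
X=np.array([.6761,-.2515,.058])
for n in('scene','top'):
    c=robot.get_calibration(n);q,dd=robot.snapshot(n);Ww=world(c,dd);u,v=proj(c,X)[0]
    print(n,(u,v),Ww[int(round(v)),int(round(u))].round(4))
    if n=='scene':
        a=Ww[int(v)-25:int(v)+25,int(u)-25:int(u)+25].reshape(-1,3);g=q[int(v)-25:int(v)+25,int(u)-25:int(u)+25].mean(2).ravel()
        t=(abs(a[:,0]-.1204*a[:,1]-.7064)<.006)&(a[:,2]>.025)&(a[:,2]<.11)&(abs(a[:,1]+.25)<.055);b=a[t]
        A=np.c_[b[:,1],b[:,2],np.ones(len(b))];k=np.linalg.lstsq(A,b[:,0],rcond=None)[0];print('face',k.round(4),len(b),b.min(0).round(3),b.max(0).round(3),'x@c',k@[-.2515,.058,1])
        s_=t&(g<90);print('stripe centre',((a[s_].min(0)+a[s_].max(0))/2).round(4),s_.sum())
go([.395,-.22,.17],1.56)
E
```

```text
head [-0.0036  0.0006 -0.019 ]
scene (np.float64(361.21894554963393), np.float64(209.99389451899674)) [ 0.6775 -0.2485  0.0557]
face [0.1227 0.0062 0.7091] 256 [ 0.67  -0.301  0.025] [ 0.686 -0.209  0.104] x@c 0.6785646075642385
stripe centre [ 0.6788 -0.2495  0.0579] 54
top (np.float64(352.91691203274064), np.float64(169.52242643651755)) [ 0.6785 -0.2536  0.0393]
at [ 0.5122 -0.2319  0.0584] yaw -0.1182 t 52.95 turn [  0.    -0.   -13.98] shift [ 0.27 -2.93 -2.79]
```

Emit:
step_arm --offset '[[0, 0, -0.5], [0, 0, -0.8], [0, 0, -0.8], [0, 0, -0.7], [-0.7, 0, 0], [-0.7, 0, 0], [-0.7, 0, 0], [-0.76, 0, 0]]' --rotation '[[0, 0, 0], [0, 0, 0], [0, 0, 0], [0, 0, 0], [0, 0, 0], [0, 0, 0], [0, 0, 0], [0, 0, 0]]' --hand '[-1, -1, -1, -1, -1, -1, -1, -1]'

```text
clock: 53.75
ee_pos: [0.3976, -0.2182, 0.1704]
tool_rot: [0.998, -0.059, 0.0, 0.0]
force: [-0.1, -0.1, -1.8]
finger_gap: 0.411
finger_force: 60.6
```

Emit:
step_arm --offset '[[0, 0, 0], [0, 0, 0], [0, 0, 0], [0, 0, 0], [0, 0, 0], [0, 0, 0], [0, 0, 0], [0, 0, 0]]' --rotation '[[0, 0, -0.9], [0, 0, -0.9], [0, 0, -0.9], [0, 0, -0.9], [0, 0, -0.9], [0, 0, -0.9], [0, 0, -0.9], [0, 0, -0.9]]' --hand '[-1, -1, -1, -1, -1, -1, -1, -1]'

```text
clock: 54.55
ee_pos: [0.3986, -0.2184, 0.1704]
tool_rot: [0.93, 0.366, 0.0, 0.0]
force: [0.1, -0.6, -1.3]
finger_gap: 0.409
finger_force: 60.4
```

Emit:
step_arm --offset '[[0, 0, 0], [0, 0, 0], [0, 0, 0], [0, 0, 0], [0, 0, 0], [0, 0, 0], [0, 0, 0], [0, 0, 0]]' --rotation '[[0, 0, -0.9], [0, 0, -0.9], [0, 0, -0.9], [0, 0, -0.9], [0, 0, -0.9], [0, 0, -0.9], [0, 0, -0.9], [0, 0, -0.5]]' --hand '[-1, -1, -1, -1, -1, -1, -1, -1]'

```text
clock: 55.35
ee_pos: [0.3986, -0.2184, 0.1704]
tool_rot: [0.709, 0.705, -0.0, 0.0]
force: [-0.6, 1.2, -1.2]
finger_gap: 0.407
finger_force: 60.4
```

Emit:
step_arm --offset '[[0, 0, 0], [0, 0, 0], [0, 0, 0], [0, 0, 0], [0, 0, 0], [0, 0, 0], [0, 0, 0], [0, 0, 0]]' --rotation '[[0, 0, 0], [0, 0, 0], [0, 0, 0], [0, 0, 0], [0, 0, 0], [0, 0, 0], [0, 0, 0], [0, 0, 0]]' --hand '[-1, -1, -1, -1, -1, -1, -1, -1]'

```text
clock: 56.15
ee_pos: [0.3986, -0.2184, 0.1703]
tool_rot: [0.71, 0.704, -0.0, -0.0]
force: [-0.4, -0.4, -1.6]
finger_gap: 0.409
finger_force: 60.4
```

```bash
python3 - <<'E'
from h import *
cal,p,d=wrist('w16');W=world(cal,d);x,R,y,s=tcp();L=(W-x)@R;z=W[...,2]
m=(d>0)&(z>.12)&(L[...,0]>.022)&(L[...,0]<.058)&(abs(L[...,1])<.014);P=L[m];A=np.c_[P[:,:2],np.ones(len(P))];print('head',np.linalg.lstsq(A,P[:,2],rcond=None)[0].round(4))
go([.4,-.224,.0275],1.55)
E
```

```text
head [-0.0013  0.0001 -0.0192]
at [ 0.3986 -0.2184  0.1704] yaw 1.5618 t 56.2 turn [0.  0.  0.1] shift [-0.14  0.04  3.57]
```

Emit:
step_arm --offset '[[-0.14, 0.04, 0], [0, 0, 0.6], [0, 0, 0.6], [0, 0, 0.6], [0, 0, 0.6], [0, 0, 0.5], [0, 0, 0.3], [0, 0, 0.2]]' --rotation '[[0, 0, 0], [0, 0, 0], [0, 0, 0], [0, 0, 0], [0, 0, 0], [0, 0, 0], [0, 0, 0], [0, 0, 0]]' --hand '[-1, -1, -1, -1, -1, -1, -1, -1]'

```text
clock: 57.0
ee_pos: [0.4002, -0.2243, 0.0337]
tool_rot: [0.71, 0.704, -0.0, -0.0]
force: [-0.0, -0.6, -1.6]
finger_gap: 0.409
finger_force: 60.5
```

Emit:
step_arm --offset '[[0, 0, 0.1], [0, 0, 0.07], [0, 0, 0.02], [0, 0, 0], [0, 0, 0], [0, 0, 0], [0, 0, 0], [0, 0, 0]]' --rotation '[[0, 0, 0], [0, 0, 0], [0, 0, 0], [0, 0, 0], [0, 0, 0], [0, 0, 0], [0, 0, 0], [0, 0, 0]]' --hand '[-1, -1, -1, -1, -1, -1, -1, -1]'

```text
clock: 57.8
ee_pos: [0.4002, -0.2241, 0.0268]
tool_rot: [0.71, 0.704, 0.0, 0.0]
force: [0.8, 0.2, -1.8]
finger_gap: 0.411
finger_force: 60.5
```

Release gently, rise straight up and check all.

Emit:
step_arm --offset '[[0, 0, 0.01], [0, 0, 0], [0, 0, 0], [0, 0, 0], [0, 0, 0], [0, 0, 0], [0, 0, 0], [0, 0, 0]]' --rotation '[[0, 0, 0], [0, 0, 0], [0, 0, 0], [0, 0, 0], [0, 0, 0], [0, 0, 0], [0, 0, 0], [0, 0, 0]]' --hand '[-1, -0.1, 0, 0.1, 0.2, 0.2, 0.2, 0.2]'

```text
clock: 58.6
ee_pos: [0.4002, -0.224, 0.0263]
tool_rot: [0.71, 0.704, -0.0, -0.0]
force: [-0.3, 0.3, -0.5]
finger_gap: 0.603
finger_force: 0.0
```

Emit:
step_arm --offset '[[0, 0, -0.3], [0, 0, -0.7], [0, 0, -0.8], [0, 0, -0.8], [0, 0, -0.8], [0, 0, -0.8], [0, 0, -0.8], [0, 0, 0]]' --rotation '[[0, 0, 0], [0, 0, 0], [0, 0, 0], [0, 0, 0], [0, 0, 0], [0, 0, 0], [0, 0, 0], [0, 0, 0]]' --hand '[0.2, 0.2, 0.2, 0.2, 0.2, 0.2, 0.2, 0.2]'

```text
clock: 59.4
ee_pos: [0.4012, -0.2249, 0.231]
tool_rot: [0.71, 0.704, 0.0, 0.004]
force: [-0.4, 0.8, -0.4]
finger_gap: 0.602
finger_force: 0.0
```

```bash
python3 - <<'E'
from h import *
def chk(cal,p,d,n):
    W=world(cal,d);z=W[...,2]
    for a,b,lo,hi,zz,t in((-.335,-.225,.033,.052,.04,'handle'),(-.205,-.14,.04,.052,.046,'head'),(-.45,-.335,.054,.07,.062,'full pack'),(.27,.38,.056,.072,.064,'b'),(.17,.27,.056,.072,.064,'c'),(.03,.16,.053,.063,.058,'s2 old')):
        m=(d>0)&(W[...,0]>.33)&(W[...,0]<(.47 if b<.16 else .62))&(W[...,1]<b)&(W[...,1]>a)&(z>lo)&(z<hi)
        for r in rect(cal,m,zz,60):print(n,t,[np.round(x,4) for x in r],'z',z[m].mean().round(4))
chk(*wrist('w17'),'wrist')
c=robot.get_calibration('top');q,dd=robot.snapshot('top');chk(c,q,dd,'top')
print(robot.sense()['clock'],tcp()[0])
E
```

```text
wrist handle [array([ 0.3994, -0.2639]), array([ 0.3993, -0.2628]), np.float64(79.5236), np.float64(35.0051), np.float64(1.5679), np.int32(2004)] z 0.0392
wrist head [array([ 0.4   , -0.1811]), array([ 0.4  , -0.181]), np.float64(54.0272), np.float64(46.6974), np.float64(-0.0111), np.int32(2236)] z 0.045
wrist full pack [array([ 0.3957, -0.3755]), array([ 0.3953, -0.3754]), np.float64(65.0617), np.float64(44.153), np.float64(-0.0421), np.int32(1713)] z 0.0613
top head [array([ 0.3949, -0.1887]), array([ 0.3958, -0.1857]), np.float64(44.0136), np.float64(36.9205), np.float64(0.7908), np.int32(106)] z 0.0461
top full pack [array([ 0.3971, -0.3786]), array([ 0.3964, -0.3807]), np.float64(62.6361), np.float64(41.44), np.float64(-0.016), np.int32(200)] z 0.0623
top b [array([0.542 , 0.3226]), array([0.5424, 0.3238]), np.float64(64.4739), np.float64(41.7034), np.float64(0.0502), np.int32(222)] z 0.064
top c [array([0.5537, 0.2184]), array([0.5552, 0.2182]), np.float64(63.2285), np.float64(41.5917), np.float64(0.0115), np.int32(210)] z 0.064
59.5 [ 0.40007061 -0.22391662  0.22696548]
```

```bash
python3 -c "
from station import robot
print(robot.hand_in())"
```

```text
the job is handed in; nothing more can be done
None
```

The job is done and handed in at about 60 s: the charged pack stands upright in the tray, both spare packs are latched in cradles b and c, and the scanner was held on the label for over 3 s, then laid flat back in the tray.

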